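# Make up the covered tasting board at the cheese counter

## Robot

A 7-joint arm with a two-finger parallel gripper is mounted at the origin on a cart in front of the work surface, level with it; the furniture and walls round the work are solid. World frame = base frame: x ahead of the robot, y to its left, z up, the work surface at z = 0. Lengths are in m, angles in rad, forces in N, time in s.
With the tool pointing down it reaches from about 0.35 to 0.9 m from the base axis. Payload 7.2 kg.
Tool frame: the origin (TCP) lies on the centre line of the jaws, within the pads' length; the fingertips stand 14 mm ahead of it and the grasp point (between the pads) lies 5 mm behind it; z points along the fingers, y is the direction in which the jaws open and shut (so a half turn about z gives the same grasp; the last joint's range is limited). The gripper opens to 85 mm and grips with 20 to 120 N. Pads are 22 mm wide; open, the fingers measure 114 mm over their backs; the gripper's body (76 mm by 85 mm) begins 54 mm behind the grasp point. The pads swing forward as they close: fully open they stand 13 mm farther back than shut.
Start: joints at [-0.068, 0.411, -0.013, 1.596, 0.006, 1.134, -0.082], TCP at [0.625, -0, 0.213] pointing down, gripper open.
Joint ranges: [-2.95, 2.95], [-0.29, 1.99], [-1.47, 1.44], [0.14, 2.54], [-1.03, 4.17], [0.13, 1.85], [-2.86, 2.86]. Speed limits (rad/s): [2.39, 2.39, 3.01, 3.01, 3.14, 3.14, 3.14].

## Interface

Orientations are given as a unit quaternion [w, x, y, z].
In Python, from workcell import env, camera gives the robot as it stands.
- The arm moves only by the shell command python3 -m jog 'ROWS' [FORCE]. ROWS is a JSON object of lists of equal length, an entry for each row: "delta_pos": the shift along the tool's x, y, z in cm, a list of three; "spin": the turn about the tool's z in degrees; "gripper": the opening, from 0 (shut) to 1 (fully open). In form: {"delta_pos": [[dx, dy, dz], ...], "spin": [spin, ...], "gripper": [gripper, ...]}. A call has 1 to 8 rows; each row shifts and turns the pose as measured when the row begins, along the tool's axes as they then stand; what a row does not reach is not made up. A row lasts 1/12 s, in which the tool goes at most 41.7 mm and 7.16 degrees, less where a joint would pass 70% of its speed; a pose out of reach is approached as far as the arm can. A call is refused whole if a number of a shift passes 4.17 or a number of a turn 7.16, either way. A call with a gripper value outside its range is refused whole. The fingers move at their own pace and stop on an object; FORCE is the grip in N (left out, the last holds). Time passes only in rows, so rows that do not move let the fingers close. It gives the time, the measured TCP pose, the force and the opening at its end, in the units of the state.
- env.observe(): the state, without advancing time (a new reading comes with each control period).
- camera(name): name is "scene" or "side" or "wrist"; returns a dict with "color" (480x640x3 uint8, blue, green, red), "fx", "fy", "cx", "cy" (pixels), "D" ([k1, k2, p1, p2, k3] as OpenCV has them; the pictures are not rectified), "R" (3x3) and "t" (3): a world point X has camera coordinates R X + t. Camera axes: x right, y down, z forward; pixel columns grow to the right and rows downward; lengths in m; the calibration is good to about 2 mm. A picture is of the moment at which its call begins. There is no depth.
- env.job_done(): hands the job in, once; it reports no verdict.
The state is a dict: "t": time; "qpos": joint angles; "dq": joint speeds; "effort": joint torques, N m; "eef_pos": TCP position; "tcp_rot": TCP orientation; "force": force on the tool from outside, world axes, zero at the start; "moment": the same for the moment, N m; "width": opening from 0.0 (shut) to 1.0 (fully open).
Only numpy, scipy, OpenCV 4.12 (cv2) and the standard library are available. Lean on these libraries where they do the work, as an engineer would, in place of code of your own. Each camera call takes 0.05 s, during which the arm holds its last target.

## Task

Make up the tasting board: lay the log in the long recess, stand the drum in the round recess and the flat-topped grey pyramid in the square recess, then put the clear cover down over the loaded board so that it stands flat on the counter all round. Put things down rather than drop them, and leave the pointed pyramids where they are.

Things in the scene. Friction and masses are not known exactly. Their poses are not given: they have to be found in the camera images.
- board: Fixed pale wood board, 162 (x) x 182 (y) x 18 mm, flat on the counter. Origin: centre of its underside; z up. Recesses 7 mm deep (floors 11 mm above the counter), centres in its frame: long one for the log at x -44, y 0, 58 wide (x) x 160 long (y); round one for the drum at x 33, y 43, 80 across; square one for the flat-topped pyramid at x 33, y -43, 78 x 78 mm.
- cover: Loose clear acrylic box, open below, with one steel bar handle on top, 0.3 to 0.5 kg. Outside 186 (x) x 206 (y) x 94 mm, inside 178 x 198 x 90. Origin: centre of lower rim; z up. Handle bar 12 thick, 80 long along y over the centre, its axis 122 mm above the foot, 22 mm free beneath. Goes over the board, long side to long side (half turn alike), 8 mm free each side, onto the counter.
- log: Grey mottled cheese log lying on the open counter, 43 mm across (x), 144 mm long (y), 38 mm high, 0.22 kg, firm. Origin: centre of its underside; y along its length, z up. Any log in the display at the back right is not meant.
- drum: Pale drum-shaped cheese standing upright on the open counter, 62 mm in diameter, 72 mm tall, 0.2 kg, firm. Origin: centre of its underside; z up. Drums in the displays at the back right and far left are not meant.
- truncated: Grey ash-coated cheese shaped as a truncated pyramid with a flat square top, standing on the open counter, base 57 (x) x 63 (y) mm, 56 mm tall, sides leaning inward about 10 degrees, 0.16 kg, firm. Origin: centre of its underside; z up. Those in the display at the back right are not meant.
- pyramid_a: Look-alike that stays where it is: pale pointed pyramid cheese, base 76 x 79 mm, 81 mm tall. Origin: centre of its underside. It stands on the open counter just left of the row of orange-rinded wheels, beyond the board or the cover.
- pyramid_b: Second look-alike that stays where it is: pale pointed pyramid cheese, base 77 x 79 mm, 80 mm tall. Origin: centre of its underside. It stands right of the row of orange-rinded wheels, beyond the board or the cover.

How it is judged:
On the way:
1. the log, the drum and the flat-topped pyramid are all in their recesses in the board (x of log in the frame of board between -0.057 and -0.031 m and y of log in the frame of board between -0.013 and 0.013 m and z of log in the frame of board between 0.0065 and 0.0155 m and angle between the y axis of log and the y axis of board, either way round below 0.15 rad and x of drum in the frame of board between 0.02 and 0.046 m and y of drum in the frame of board between 0.03 and 0.056 m and z of drum in the frame of board between 0.0065 and 0.0155 m and angle between each of drum, truncated's own z axis and vertical below 0.12 rad and x of truncated in the frame of board between 0.02 and 0.046 m and y of truncated in the frame of board between -0.056 and -0.03 m and z of truncated in the frame of board between 0.0065 and 0.0155 m), for 0.2 s.
At the end, for the whole second after the job is handed in: Log, drum and flat-topped pyramid rest on the floors of their own recesses (13 mm each way, 4.5 mm in height; log lengthwise to 0.15 rad, others upright to 0.12 rad); the cover stands on the counter round the board (12 mm, 5 mm in height, level 0.05 rad, turned under 0.12 rad); all at rest (all of step 1 and x of cover in the frame of board between -0.012 and 0.012 m and y of cover in the frame of board between -0.012 and 0.012 m and z of cover in the frame of board between -0.005 and 0.005 m and angle between cover's own z axis and vertical below 0.05 rad and angle between the x axis of cover and the x axis of board, either way round below 0.12 rad and linear speed of each of log, drum, truncated, cover below 0.02 m/s); the robot touches nothing.
It fails at once if a cheese or the cover is dropped: it falls faster than 0.7 m/s with no finger on it ((linear speed of log above 0.7 m/s and contact force between the fingers and log below 0.05 N) or (linear speed of drum above 0.7 m/s and contact force between the fingers and drum below 0.05 N) or (linear speed of truncated above 0.7 m/s and contact force between the fingers and truncated below 0.05 N) or (linear speed of cover above 0.7 m/s and contact force between the fingers and cover below 0.05 N)).
It fails at once if a pointed pyramid is moved more than 25 mm (distance of any of pyramid_a, pyramid_b from where it was at the start of the episode above 0.025 m).
It also fails if it takes over 112 s, if anything falls off the work surface, if the arm or the gripper's body presses on something with over 40 N, if the wrist force passes 120 N, or if a joint passes its speed limit or range.

## Working session

There is one attempt and no reset: what is moved stays moved. The work goes in short steps, Python scripts to look and compute and a shell command to move; the robot and the scene stay as the last step left them, time stands still between calls to the robot, and variables do not carry over. Pictures are saved under pics/ and viewed, and the job is handed in when it is done.

```bash
ls; mkdir -p pics; python3 - <<'E'
from workcell import env,camera
import cv2
print(env.observe())
for n in ["scene","side","wrist"]:
    c=camera(n); cv2.imwrite(f"pics/{n}0.png",c["color"]); print(n,c["fx"],c["fy"],c["cx"],c["cy"],c["D"],c["R"],c["t"])
E
```

```text
pics
{'t': 0.0, 'qpos': array([-0.06821965,  0.41190378, -0.01274334,  1.59705326,  0.00560838,
        1.13428269, -0.0821736 ]), 'dq': array([-0.00047255,  0.00068851,  0.00048166, -0.00023278, -0.0001328 ,
        0.00091863,  0.00187964]), 'effort': array([-1.18789325e-03, -6.00636005e+01,  6.81361444e-01, -2.99419034e+01,
        1.37590774e-02,  1.04116063e-02,  2.51732433e-05]), 'eef_pos': array([ 6.24475552e-01, -1.54090553e-05,  2.12646733e-01]), 'tcp_rot': array([-5.29734985e-04,  7.07070137e-01,  7.07142964e-01, -6.07036997e-04]), 'force': array([-0.52156264,  0.25129112, -0.18658183]), 'moment': array([ 0.01879818, -0.04037114, -0.01313509]), 'width': 0.9991580423278495}
scene 450.5576678534676 450.5576678534676 316.59192108230644 237.42475460817226 [-0.03759915  0.          0.          0.          0.        ] [[ 0.66166155 -0.74957307  0.01855271]
 [-0.43129393 -0.40071807 -0.80833815]
 [ 0.61334292  0.52684461 -0.58842606]] [-0.40743755  0.2831803   0.98714994]
side 523.3355285377534 523.3355285377534 309.63013805454466 237.00038439969933 [-0.05346316  0.          0.          0.          0.        ] [[ 0.94201727 -0.33471446 -0.02386822]
 [-0.16494903 -0.39994035 -0.90157614]
 [ 0.29222471  0.85323733 -0.43196155]] [-0.58513999  0.13026563  1.25979706]
wrist 394.00895237834766 394.00895237834766 315.35087521408565 239.36586042376956 [-0.08255293  0.          0.          0.          0.        ] [[ 9.99999425e-01 -1.51020981e-04 -1.06166986e-03]
 [ 1.38113082e-04 -9.63649920e-01  2.67168136e-01]
 [-1.06342607e-03 -2.67168129e-01 -9.63649345e-01]] [-0.62411298 -0.03504238  0.37934764]
```

View pics/scene0.png

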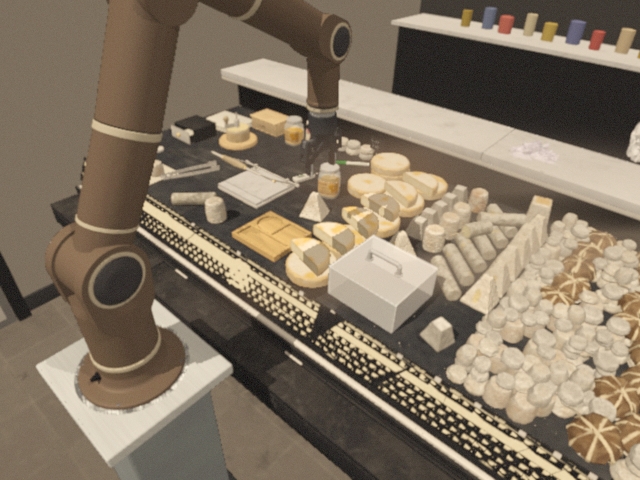

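View pics/side0.png

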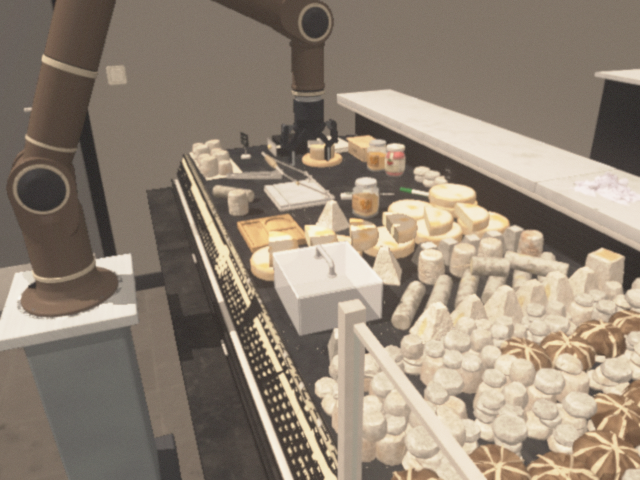

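View pics/wrist0.png

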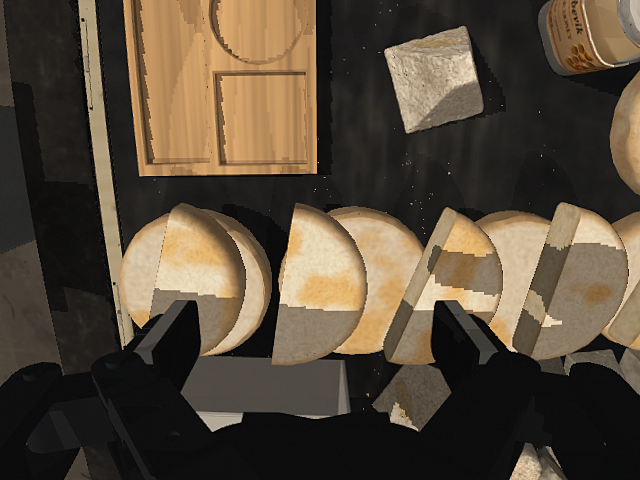

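The scene view shows the log near (193,198), the drum (215,208), the board (270,236), the cover (383,280), the grey truncated pyramid (437,333), and the pointed pyramids at (314,207) and (402,242). In the wrist view the board's near end is at the top left and the cover's grey roof at the bottom.

```bash
cat > h.py <<'E'
from workcell import env,camera
import cv2,numpy as np
def K(c): return np.array([[c["fx"],0,c["cx"]],[0,c["fy"],c["cy"]],[0,0,1.]])
def ray(c,uv):
    uv=np.array(uv,float).reshape(-1,1,2)
    p=cv2.undistortPoints(uv,K(c),np.array(c["D"])).reshape(-1,2)
    R=np.array(c["R"]);o=-R.T@np.array(c["t"])
    return o,np.c_[p,np.ones(len(p))]@R
def plane(c,uv,z):
    o,d=ray(c,uv); return o+d*((z-o[2])/d[:,2])[:,None]
def proj(c,X):
    R=np.array(c["R"]); return cv2.projectPoints(np.array(X,float).reshape(-1,1,3),cv2.Rodrigues(R)[0],np.array(c["t"],float),K(c),np.array(c["D"]))[0].reshape(-1,2)
def tri(cs,uvs):
    A=np.zeros((3,3));b=np.zeros(3)
    for c,uv in zip(cs,uvs):
        o,d=ray(c,[uv]);d=d[0]/np.linalg.norm(d[0]);M=np.eye(3)-np.outer(d,d);A+=M;b+=M@o
    return np.linalg.solve(A,b)
def snap(n,name):
    c=camera(n);cv2.imwrite(f"pics/{name}.png",c["color"]);return c
def crop(c,name,x0,y0,x1,y1,s):
    cv2.imwrite(f"pics/{name}.png",cv2.resize(c["color"][y0:y1,x0:x1],None,fx=s,fy=s,interpolation=cv2.INTER_CUBIC))
def st():
    o=env.observe();R=cv2.Rodrigues(np.zeros(3))[0]
    w,x,y,z=o["tcp_rot"];tx=np.array([1-2*(y*y+z*z),2*(x*y+z*w),2*(x*z-y*w)]);tz=np.array([2*(x*z+y*w),2*(y*z-x*w),1-2*(x*x+y*y)])
    print("t%.2f"%o["t"],"pos",o["eef_pos"].round(4),"tx",tx.round(3),"yaw_tx%.2f"%np.degrees(np.arctan2(tx[1],tx[0])),"tz",tz.round(3),"w%.3f"%o["width"],"F",o["force"].round(1),"q",o["qpos"].round(2));return o
E
python3 - <<'E'
from h import *
c=camera("scene");s=camera("side");w=camera("wrist")
for n,a,b in [("log",(193,198),(232,192)),("drum",(215,208),(237,202)),("trunc",(437,333),None),("board",(270,236),(270,233)),("cov",(383,280),(327,285)),("pa",(314,207),(331,216)),("pb",(402,242),(387,265))]:
    print(n,plane(c,[a],0.02).round(3), None if b is None else plane(s,[b],0.02).round(3))
print("wrist board corners",plane(w,[(139,175),(317,175)],0.018).round(4))
crop(c,"sc_a",140,150,340,270,4);crop(c,"sc_b",300,220,480,370,4);crop(s,"si_a",190,160,350,280,4);crop(s,"si_b",240,230,400,340,4)
print("wrist cam",-np.array(w["R"]).T@np.array(w["t"]))
E
```

```text
log [[0.502 0.46  0.02 ]] [[0.502 0.459 0.02 ]]
drum [[0.513 0.355 0.02 ]] [[0.498 0.36  0.02 ]]
trunc [[ 0.524 -0.459  0.02 ]] None
board [[0.527 0.11  0.02 ]] [[0.534 0.089 0.02 ]]
cov [[ 0.593 -0.256  0.02 ]] [[ 0.58  -0.238  0.02 ]]
pa [[0.74  0.122 0.02 ]] [[0.738 0.135 0.02 ]]
pb [[ 0.774 -0.201  0.02 ]] [[ 0.753 -0.204  0.02 ]]
wrist board corners [[0.463  0.0298 0.018 ]
 [0.626  0.0288 0.018 ]]
wrist cam [0.62464685 0.06749108 0.37462159]
```

View pics/sc_a.png

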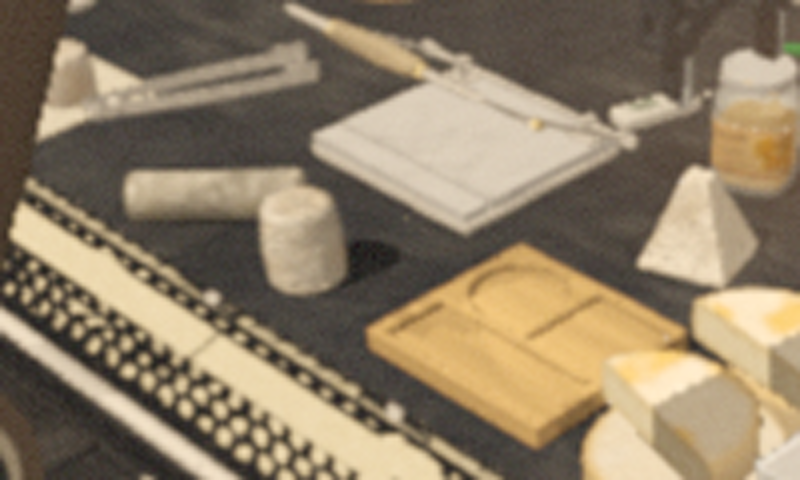

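View pics/sc_b.png

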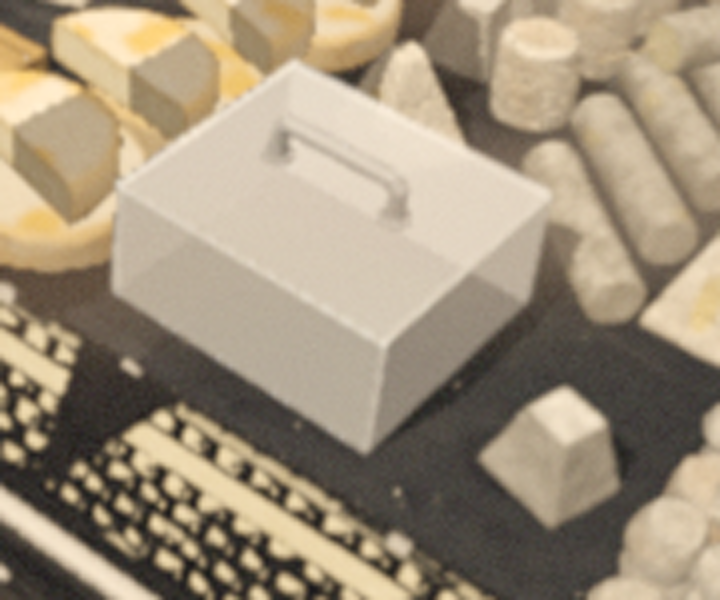

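View pics/si_b.png

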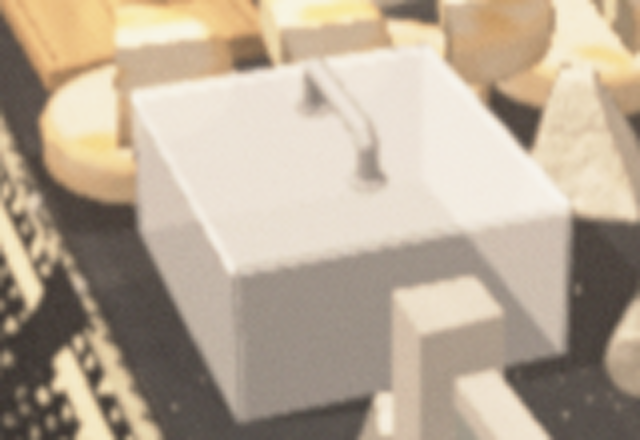

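The crops show the log partly behind the drum, the cover's handle running roughly along world y, and the truncated pyramid clear of the displays. I'm moving the wrist camera over the board, drum and log.

```bash
python3 -m jog '{"delta_pos": [[3.8,0,-1.2],[3.8,0,-1.2],[3.8,0,-1.2],[3.8,0,-1.2],[3.8,0,-1.2],[3.8,0,-1.2],[2,-2,-1],[0,0,0]], "spin": [0,0,0,0,0,0,0,0], "gripper": [1,1,1,1,1,1,1,1]}' 60; python3 - <<'E'
from h import *
st();w=snap("wrist","w1")
E
```

```text
t: 0.97
eef_pos: [0.6048, 0.2541, 0.2951]
tcp_rot: [-0.001, 0.711, 0.703, -0.003]
force: [0.1, -0.1, -0.5]
width: 0.999
t0.97 pos [0.6048 0.2541 0.2951] tx [ 0.011  1.    -0.002] yaw_tx89.38 tz [-0.005 -0.002 -1.   ] w0.999 F [ 0.1 -0.1 -0.5] q [-0.42  0.42 -0.08  1.39  0.03  1.34 -0.51]
```

View pics/w1.png

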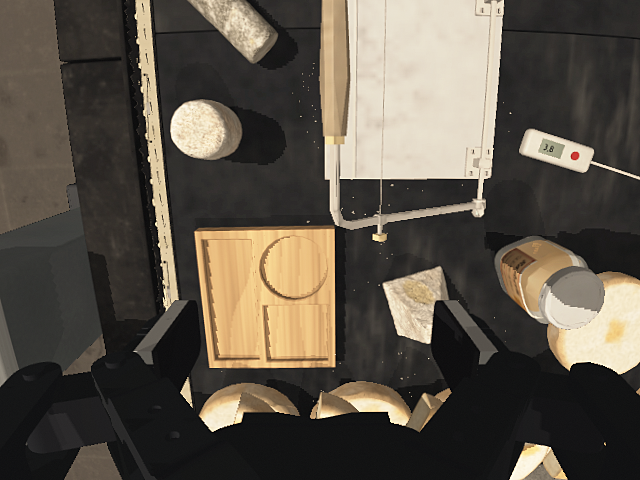

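The wrist view shows the whole board (corners about (195,228), (334,226), (336,367), (206,367)), the drum top at (206,130), and one log end at (250,40). I'm measuring the board and drum here, then moving on to see the whole log.

```bash
cat >> h.py <<'E'
def board(c,out=None):
    hsv=cv2.cvtColor(c["color"],cv2.COLOR_BGR2HSV)
    m=cv2.inRange(hsv,(8,70,70),(28,255,255))
    m=cv2.morphologyEx(m,cv2.MORPH_OPEN,np.ones((5,5)))
    m=cv2.morphologyEx(m,cv2.MORPH_CLOSE,np.ones((9,9)))
    cs=cv2.findContours(m,cv2.RETR_EXTERNAL,cv2.CHAIN_APPROX_NONE)[0]
    k=max(cs,key=cv2.contourArea)
    P=plane(c,k.reshape(-1,2),0.018)[:,:2]
    r=cv2.minAreaRect((P*1000).astype(np.float32)); return k,r,cv2.boxPoints(r)
E
python3 - <<'E'
from h import *
w=camera("wrist")
k,r,b=board(w);print(r,b)
print("hand corners",(plane(w,[(195,228),(334,226),(336,367),(206,367)],0.018)*1000).round(1))
g=cv2.cvtColor(w["color"],cv2.COLOR_BGR2GRAY);m=cv2.inRange(g,90,255);m[:, :165]=0;m[:,250:]=0;m[:85]=0;m[175:]=0
kk=max(cv2.findContours(m,0,cv2.CHAIN_APPROX_NONE)[0],key=cv2.contourArea)
print("drum contour",cv2.boundingRect(kk),cv2.fitEllipse(kk))
print(plane(w,[(203,131)],.072),plane(w,[cv2.fitEllipse(kk)[0]],.036))
E
python3 -m jog '{"delta_pos": [[4,0,0],[4,0,0],[4,0,0],[2,0,0],[0,0,0]], "spin": [0,0,0,0,0], "gripper": [1,1,1,1,1]}' 60; python3 - <<'E'
from h import *
st();w=snap("wrist","w2")
E
```

```text
((543.1056518554688, 121.6124496459961), (163.6566619873047, 187.880126953125), 0.4794562757015228) [[460.4941   214.86449 ]
 [462.06625   26.990936]
 [625.71716   28.360413]
 [624.145    216.23396 ]]
hand corners [[465.1 212.2  18. ]
 [625.3 212.6  18. ]
 [628.2  26.9  18. ]
 [460.4  27.2  18. ]]
drum contour (168, 97, 72, 61) ((202.99073791503906, 127.23668670654297), (59.3535041809082, 72.53994750976562), 103.09587860107422)
[[0.49880702 0.32036948 0.072     ]] [[0.48887535 0.32422503 0.036     ]]
t: 1.48
eef_pos: [0.6163, 0.378, 0.2894]
tcp_rot: [0.004, 0.719, 0.695, -0.007]
force: [-0.9, 1.0, -0.3]
width: 0.996
t1.48 pos [0.6163 0.378  0.2894] tx [ 0.035  0.999 -0.016] yaw_tx87.99 tz [-0.004 -0.015 -1.   ] w0.996 F [-0.9  1.  -0.3] q [-0.57  0.56 -0.08  1.19  0.05  1.41 -0.69]
```

View pics/w2.png

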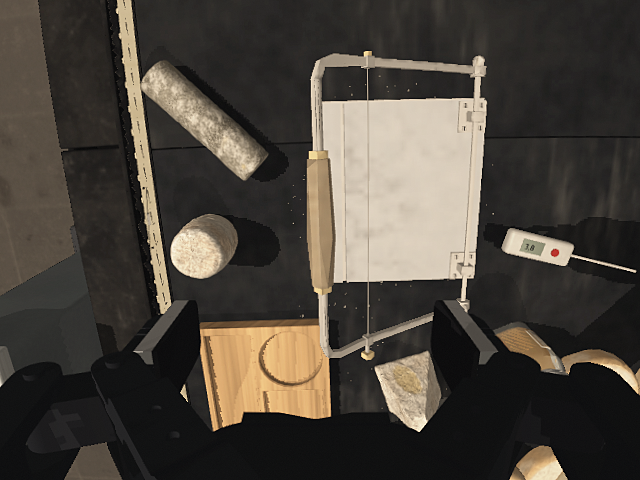

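The log lies diagonally with ends near (155,75) and (255,165), the drum top is at (200,250), and the shadows fall to the right of both. I'm measuring the log and drum with masks.

```bash
cat >> h.py <<'E'
def blob(c,box,z,thr=90,save=None):
    x0,y0,x1,y1=box
    g=cv2.cvtColor(c["color"],cv2.COLOR_BGR2GRAY);m=cv2.inRange(g,thr,255);q=np.zeros_like(m);q[y0:y1,x0:x1]=m[y0:y1,x0:x1]
    q=cv2.morphologyEx(q,cv2.MORPH_OPEN,np.ones((3,3)));q=cv2.morphologyEx(q,cv2.MORPH_CLOSE,np.ones((7,7)))
    k=max(cv2.findContours(q,0,cv2.CHAIN_APPROX_NONE)[0],key=cv2.contourArea)
    if save is not None:
        im=c["color"].copy();cv2.drawContours(im,[k],-1,(0,0,255),1);cv2.imwrite(f"pics/{save}.png",im)
    P=plane(c,k.reshape(-1,2),z)[:,:2]*1000
    return k,P,cv2.minAreaRect(P.astype(np.float32))
E
python3 - <<'E'
from h import *
w=camera("wrist");st()
k,P,r=blob(w,(137,40,300,200),.019,80,"w2log");print(r,cv2.boxPoints(r).round(1).tolist())
k,P,r=blob(w,(160,205,260,290),.036,80);print(r);e=cv2.fitEllipse(k);print(e)
E
```

```text
t1.58 pos [0.6174 0.3738 0.2897] tx [ 0.038  0.999 -0.018] yaw_tx87.81 tz [-0.004 -0.018 -1.   ] w0.997 F [ 0.8 -0.9 -0. ] q [-0.57  0.55 -0.08  1.19  0.06  1.41 -0.69]
((477.0927734375, 451.80096435546875), (144.11805725097656, 139.04150390625), 10.835620880126953) [[393.20001220703125, 506.5], [419.3999938964844, 370.0], [560.9000244140625, 397.1000061035156], [534.7999877929688, 533.5999755859375]]
((474.93572998046875, 311.8519287109375), (117.61109161376953, 62.95164108276367), 34.796363830566406)
((198.2232208251953, 248.46421813964844), (54.92823791503906, 91.08318328857422), 48.01152038574219)
```

View pics/w2log.png

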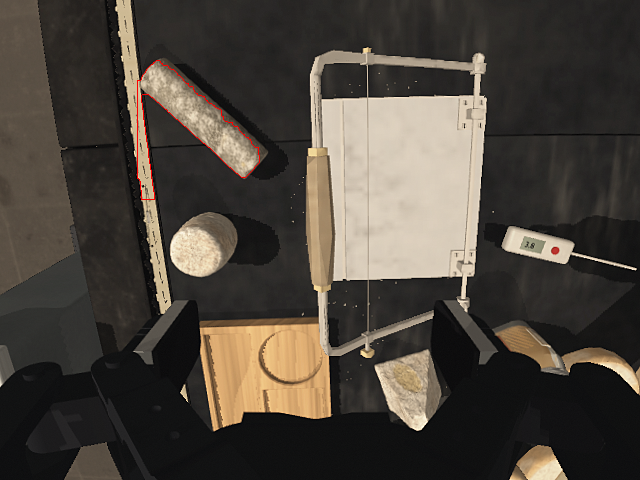

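```bash
python3 - <<'E'
from h import *
w=camera("wrist")
print(plane(w,[(158,75),(250,165),(203,120)],.019).round(4), plane(w,[(198,252)],.072).round(4))
E
python3 -m jog '{"delta_pos": [[1,-4,0],[1,-4,0],[0,-3,0],[0,0,0],[0,0,0]], "spin": [-2,0,0,0,0], "gripper": [1,1,1,1,1]}' 60; python3 - <<'E'
from h import *
st();w=snap("wrist","w3")
E
```

```text
[[0.457  0.5014 0.019 ]
 [0.5465 0.4033 0.019 ]
 [0.5    0.4531 0.019 ]] [[0.4949 0.3232 0.072 ]]
t: 2.05
eef_pos: [0.5118, 0.3792, 0.2884]
tcp_rot: [0.009, 0.715, 0.699, -0.009]
force: [0.9, 0.3, 0.4]
width: 1.002
t2.05 pos [0.5118 0.3792 0.2884] tx [ 0.024  0.999 -0.026] yaw_tx88.64 tz [-0.001 -0.026 -1.   ] w1.002 F [0.9 0.3 0.4] q [-0.65  0.4  -0.11  1.44  0.06  1.32 -0.79]
```

View pics/w3.png

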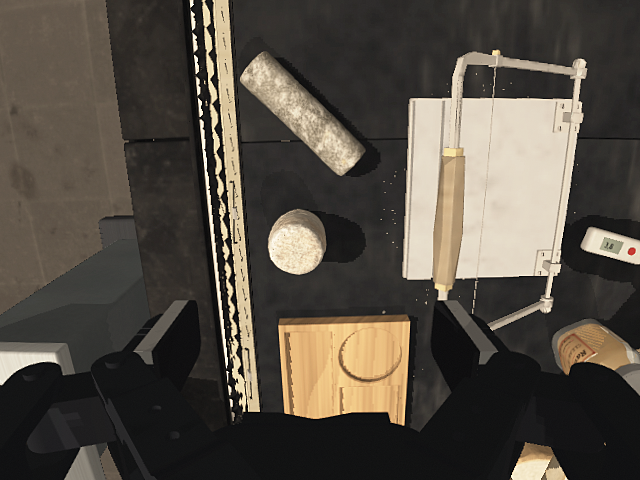

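The log now spans (245,70) to (360,160) clear of the rail, and the drum top is at (297,247). The tool has picked up a 1.5° tilt, so I'll watch that. Measuring both.

```bash
python3 - <<'E'
from h import *
w=camera("wrist");st()
k,P,r=blob(w,(238,40,390,185),.019,80,"w3log");print(r,cv2.boxPoints(r).round(1).tolist())
k,P,r=blob(w,(255,200,335,290),.036,80);print(r);print(cv2.boundingRect(k))
# drum top: circle rim near bottom
print("drumtop",plane(w,[(297,248)],.072).round(4))
k,r,b=board(w);print("board",r)
print("bd far corners",plane(w,[(279,321),(409,318)],.018).round(4))
E
```

```text
t2.15 pos [0.5128 0.3796 0.2886] tx [ 0.025  0.999 -0.025] yaw_tx88.58 tz [-0.    -0.025 -1.   ] w1.001 F [ 0.4  0.3 -0.6] q [-0.65  0.4  -0.11  1.44  0.06  1.33 -0.79]
((500.7203674316406, 456.5030212402344), (40.54389572143555, 150.22616577148438), 44.92256164550781) [[433.29998779296875, 495.3999938964844], [539.4000244140625, 389.0], [568.0999755859375, 417.6000061035156], [462.0, 524.0]]
((489.689453125, 322.12005615234375), (74.73214721679688, 62.972599029541016), 88.56120300292969)
(268, 209, 58, 66)
drumtop [[0.4922 0.3274 0.072 ]]
board ((543.6387939453125, 136.67955017089844), (163.9501953125, 169.71029663085938), 0.1730993390083313)
bd far corners [[0.4634 0.2161 0.018 ]
 [0.6229 0.2158 0.018 ]]
```

View pics/w3log.png

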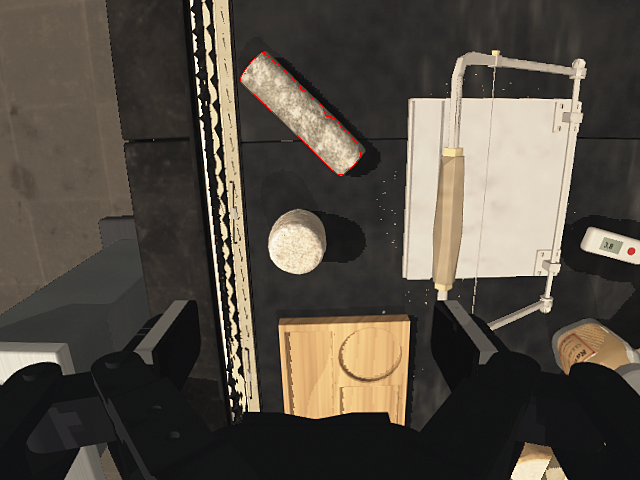

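```bash
python3 -m jog '{"delta_pos": [[1,0,1],[1,0,2],[1,0,2],[0,0,2],[0,0,2],[0,0,2],[0,0,1],[0,0,0]], "spin": [-6.8,-6.8,-6.8,-6.8,-6.8,-6.8,-6.4,0], "gripper": [1,1,1,1,1,1,1,1]}' 60; cat >> h.py <<'E'
def go(x,y,z,jawdeg=None):
    o=st();w,a,b,c=o["tcp_rot"]
    from scipy.spatial.transform import Rotation as Ro
    R=Ro.from_quat([a,b,c,w]).as_matrix()
    d=R.T@(np.array([x,y,z])-o["eef_pos"])*100
    print("delta tool cm",d.round(2))
    cur=np.degrees(np.arctan2(R[1,1],R[0,1]))
    if jawdeg is not None:
        s=-(jawdeg-cur);s=(s+90)%180-90;print("jaw yaw%.1f spin needed %.2f"%(cur,s))
E
python3 - <<'E'
from h import *
go(.5007,.4565,.10,45)
E
```

```text
t: 2.82
eef_pos: [0.5279, 0.3962, 0.1645]
tcp_rot: [0.009, 0.369, 0.929, -0.01]
force: [-0.7, -0.0, -0.3]
width: 0.999
t2.82 pos [0.5279 0.3962 0.1645] tx [-0.728  0.686 -0.024] yaw_tx136.70 tz [ 0.009 -0.025 -1.   ] w0.999 F [-0.7 -0.  -0.3] q [-0.54  0.53 -0.28  1.54  0.18  1.11 -0.05]
delta tool cm [6.27 2.6  6.27]
jaw yaw46.7 spin needed 1.68
```

```bash
python3 -m jog '{"delta_pos": [[2,0.9,1],[2,0.9,1],[2.2,0.8,1.5],[0,0,0]], "spin": [0.8,0.8,0,0], "gripper": [1,1,1,1]}' 60;  python3 - <<'E'
from h import *
go(.5007,.4565,.10,45);w=snap("wrist","w4")
E
```

```text
t: 3.15
eef_pos: [0.5113, 0.4524, 0.1272]
tcp_rot: [0.011, 0.397, 0.918, -0.01]
force: [-1.7, 0.6, -0.1]
width: 0.999
t3.15 pos [0.5113 0.4524 0.1272] tx [-0.685  0.728 -0.028] yaw_tx133.27 tz [ 0.013 -0.027 -1.   ] w0.999 F [-1.7  0.6 -0.1] q [-0.64  0.6  -0.26  1.51  0.2   1.06 -0.2 ]
delta tool cm [ 1.1  -0.47  2.7 ]
jaw yaw43.3 spin needed -1.74
```

View pics/w4.png

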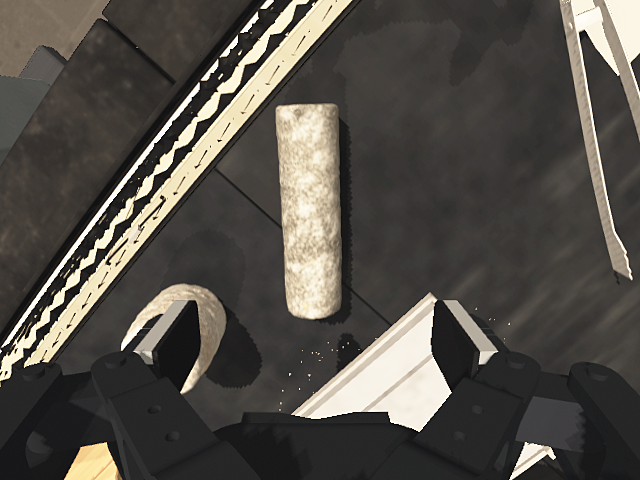

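The log runs from (307,105) to (314,318), almost aligned with the tool. Re-measuring it from this nearer view.

```bash
python3 - <<'E'
from h import *
w=camera("wrist")
k,P,r=blob(w,(262,95,350,330),.019,80,"w4log");print(r)
b=cv2.boxPoints(r);print(b)
print("ends at .019/.03",plane(w,[(307,104),(313,318)],.019).round(4).tolist())
go(r[0][0]/1000,r[0][1]/1000,.026,45)
E
```

```text
((504.83978271484375, 452.548095703125), (42.00428771972656, 155.472412109375), 45.02886199951172)
[[435.00104 492.62994]
 [544.992   382.74976]
 [574.6785  412.46625]
 [464.68756 522.34644]]
ends at .019/.03 [[0.4536, 0.5053, 0.019], [0.5626, 0.3943, 0.019]]
t3.25 pos [0.5153 0.449  0.1298] tx [-0.683  0.729 -0.032] yaw_tx133.13 tz [ 0.017 -0.028 -0.999] w1.000 F [ 0.5 -0.8  0.1] q [-0.64  0.6  -0.26  1.51  0.2   1.07 -0.2 ]
delta tool cm [ 1.31 -0.46 10.35]
jaw yaw43.1 spin needed -1.88
```

```bash
python3 -m jog '{"delta_pos": [[0.6,-0.3,2],[0.6,-0.3,2],[0.5,-0.2,2],[0.3,0,1],[0,0,0]], "spin": [-1.9,0,0,0,0], "gripper": [1,1,1,1,1]}' 60;  python3 - <<'E'
from h import *
go(.502,.4555,.026,45)
E
```

```text
t: 3.67
eef_pos: [0.508, 0.4516, 0.064]
tcp_rot: [0.018, 0.392, 0.92, -0.006]
force: [-1.4, 0.2, -0.3]
width: 0.999
t3.67 pos [0.508  0.4516 0.064 ] tx [-0.693  0.72  -0.038] yaw_tx133.89 tz [ 0.029 -0.024 -0.999] w0.999 F [-1.4  0.2 -0.3] q [-0.66  0.66 -0.24  1.58  0.23  0.93 -0.23]
delta tool cm [ 0.84 -0.18  3.77]
jaw yaw43.9 spin needed -1.10
```

```bash
python3 -m jog '{"delta_pos": [[0.4,-0.1,1.3],[0.4,-0.1,1.3],[0.3,-0.1,1.1],[0,0,0],[0,0,0]], "spin": [-1,-0.3,0,0,0], "gripper": [1,1,1,1,1]}' 60;  python3 - <<'E'
from h import *
go(.502,.4555,.026,45); snap("wrist","w5")
E
```

```text
t: 4.08
eef_pos: [0.5032, 0.4559, 0.0266]
tcp_rot: [0.02, 0.383, 0.924, -0.004]
force: [0.3, 0.5, 0.9]
width: 0.999
t4.08 pos [0.5032 0.4559 0.0266] tx [-0.706  0.707 -0.04 ] yaw_tx134.96 tz [ 0.034 -0.023 -0.999] w0.999 F [0.3 0.5 0.9] q [-0.67  0.7  -0.24  1.61  0.26  0.86 -0.24]
delta tool cm [ 0.06 -0.11  0.06]
jaw yaw45.0 spin needed -0.02
```

View pics/w5.png

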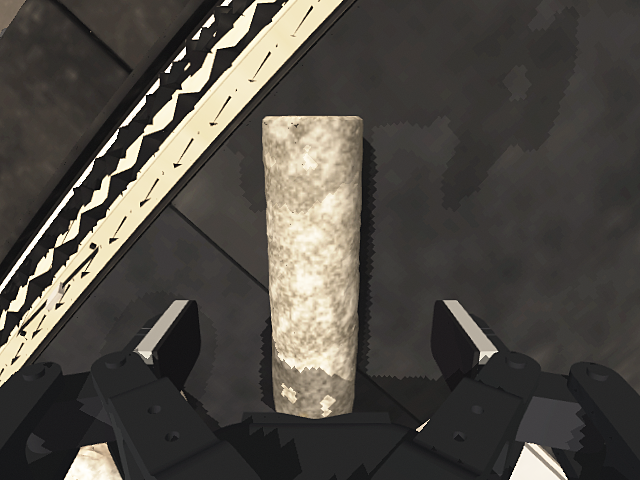

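The log is centred between the fingers (columns 265–360). Closing.

```bash
python3 -m jog '{"delta_pos": [[0,0,0],[0,0,0],[0,0,0],[0,0,0],[0,0,0],[0,0,0],[0,0,0],[0,0,0]], "spin": [0,0,0,0,0,0,0,0], "gripper": [0.3,0.2,0.1,0,0,0,0,0]}' 60;  python3 - <<'E'
from h import *
w=camera("wrist");o=st();print("tcp px",proj(w,[o["eef_pos"]]))
print("far end",plane(w,[(312,116)],.03))
E
python3 -m jog '{"delta_pos": [[0,0,-1],[0,0,-2],[0,0,-2],[0,0,-2],[0,0,0]], "spin": [0,0,0,0,0], "gripper": [0,0,0,0,0]}' 60;  python3 - <<'E'
from h import *
st();snap("wrist","w6")
E
```

```text
t: 4.8
eef_pos: [0.5044, 0.4569, 0.0293]
tcp_rot: [0.021, 0.383, 0.923, -0.002]
force: [-0.3, -0.2, -0.2]
width: -0.003
t4.85 pos [0.5044 0.4569 0.0293] tx [-0.706  0.707 -0.04 ] yaw_tx134.93 tz [ 0.036 -0.02  -0.999] w-0.005 F [-0.1  0.7 -0.1] q [-0.67  0.7  -0.24  1.6   0.26  0.86 -0.24]
tcp px [[315.86854475 289.21418156]]
far end [[0.45152862 0.50773417 0.03      ]]
t: 5.27
eef_pos: [0.5008, 0.4577, 0.1027]
tcp_rot: [0.02, 0.383, 0.924, -0.004]
force: [0.1, 0.6, 0.3]
width: 0.001
t5.27 pos [0.5008 0.4577 0.1027] tx [-0.706  0.707 -0.04 ] yaw_tx134.95 tz [ 0.034 -0.022 -0.999] w0.001 F [0.1 0.6 0.3] q [-0.66  0.61 -0.26  1.56  0.22  0.99 -0.21]
```

View pics/w6.png

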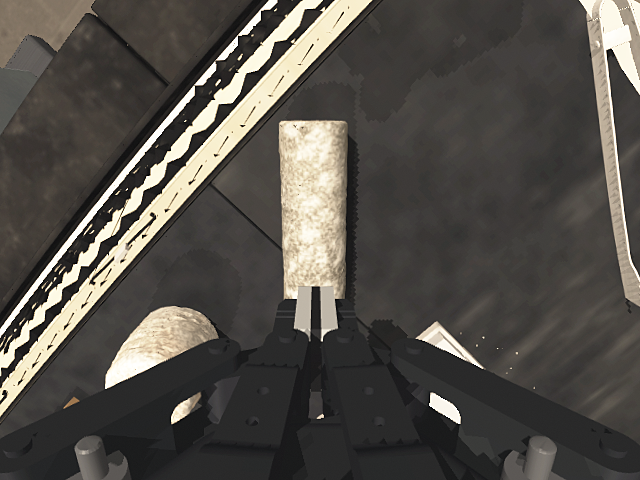

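The fingers closed empty (width 0): open they sit farther back, so the tips slid over the log's upper half. The log still lies at columns 280–347. I'm reopening, re-measuring and going lower.

```bash
python3 -m jog '{"delta_pos": [[0,0,0],[0,0,0],[0,0,0],[0,0,0],[0,0,0],[0,0,0]], "spin": [0,0,0,0,0,0], "gripper": [1,1,1,1,1,1]}' 60;  python3 - <<'E'
from h import *
w=snap("wrist","w7")
k,P,r=blob(w,(262,95,360,350),.019,80,"w7log");print(r)
go(.502,.4555,.019,45)
E
```

```text
t: 5.82
eef_pos: [0.4991, 0.4554, 0.0982]
tcp_rot: [0.019, 0.383, 0.924, -0.007]
force: [-0.3, 0.3, 0.6]
width: 0.847
((504.6794738769531, 452.4779968261719), (41.788299560546875, 154.46217346191406), 45.19472122192383)
t5.87 pos [0.4991 0.4553 0.0981] tx [-0.706  0.707 -0.04 ] yaw_tx134.96 tz [ 0.029 -0.027 -0.999] w0.923 F [-0.7 -0.1 -0.6] q [-0.66  0.62 -0.26  1.56  0.22  0.99 -0.21]
delta tool cm [0.12 0.21 7.91]
jaw yaw45.0 spin needed -0.04
```

View pics/w7log.png

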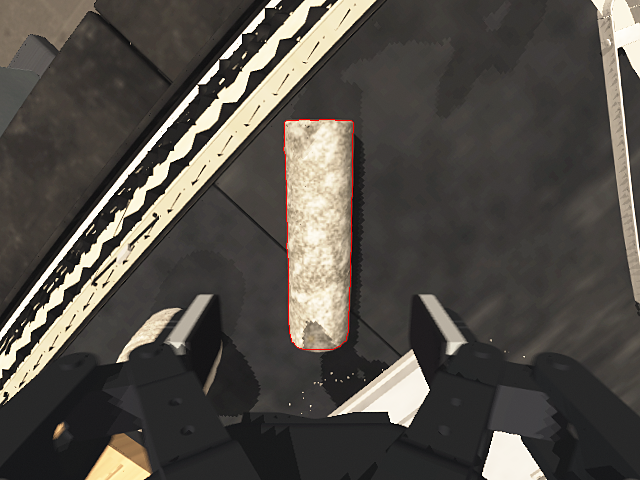

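The log hasn't moved: columns 285–353, rows 121–350. I'm descending about 7 mm lower than before.

```bash
python3 -m jog '{"delta_pos": [[0.1,0.1,2],[0.1,0.1,2],[0,0.1,2],[0.1,0,1.5],[0,0,0.3],[0,0,0]], "spin": [0,0,0,0,0,0], "gripper": [1,1,1,1,1,1]}' 60;  python3 - <<'E'
from h import *
go(.502,.4555,.018,45)
E
```

```text
t: 6.37
eef_pos: [0.5021, 0.4582, 0.0174]
tcp_rot: [0.019, 0.383, 0.924, -0.006]
force: [-0.4, -0.9, 0.3]
width: 0.999
t6.37 pos [0.5021 0.4582 0.0174] tx [-0.706  0.707 -0.04 ] yaw_tx134.95 tz [ 0.031 -0.026 -0.999] w0.999 F [-0.4 -0.9  0.3] q [-0.68  0.71 -0.24  1.6   0.26  0.85 -0.24]
delta tool cm [-0.18 -0.2  -0.05]
jaw yaw45.0 spin needed -0.04
```

```bash
python3 -m jog '{"delta_pos": [[0,-0.1,0],[0,0,0],[0,0,0],[0,0,0],[0,0,0],[0,0,0],[0,0,0]], "spin": [0,0,0,0,0,0,0], "gripper": [0.3,0.2,0.1,0,0,0,0]}' 60;  python3 - <<'E'
from h import *
st()
E
```

```text
t: 6.95
eef_pos: [0.5032, 0.4592, 0.0223]
tcp_rot: [0.02, 0.383, 0.923, -0.003]
force: [-0.1, 0.6, 0.3]
width: 0.006
t6.95 pos [0.5032 0.4592 0.0223] tx [-0.706  0.708 -0.04 ] yaw_tx134.92 tz [ 0.035 -0.022 -0.999] w0.006 F [-0.1  0.6  0.3] q [-0.67  0.71 -0.24  1.6   0.26  0.86 -0.24]
```

```bash
python3 - <<'E'
from h import *
snap("wrist","w8")
E
```

```text
(no output)
```

View pics/w8.png

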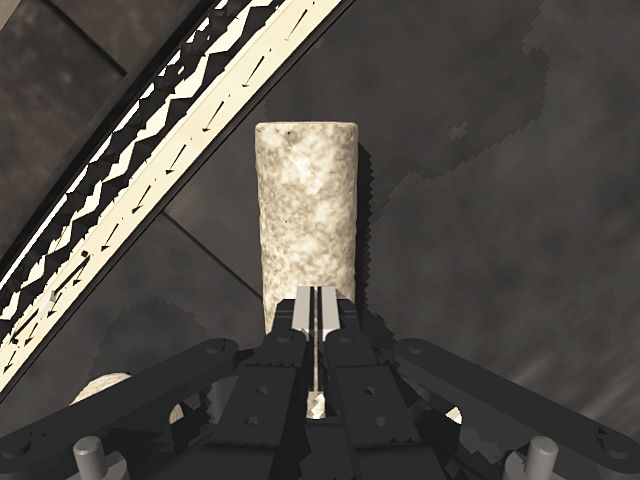

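```bash
python3 - <<'E'
from h import *
from scipy.spatial.transform import Rotation as Ro
w=camera("wrist");o=st();q=o["tcp_rot"];R=Ro.from_quat([q[1],q[2],q[3],q[0]]).as_matrix()
print("cam in tool",(R.T@(-np.array(w["R"]).T@w["t"]-o["eef_pos"])).round(4)); print((np.array(w["R"])@R).round(3))
for p in [(0,0,0.014),(0,0,0),(0,0,-.005),(0,0,-.03),(0.011,0,.014),(-0.011,0,.014),(0,.0425,0.001),(0,.0425,-.018),(0.011,.0425,.001),(-.011,.0425,.001)]:
    print(p,proj(w,[o["eef_pos"]+R@np.array(p)]).round(1))
E
```

```text
t7.05 pos [0.5031 0.4591 0.0221] tx [-0.706  0.708 -0.04 ] yaw_tx134.92 tz [ 0.035 -0.022 -0.999] w-0.002 F [0.3 0.5 0.4] q [-0.67  0.71 -0.24  1.6   0.26  0.86 -0.24]
cam in tool [ 0.0677 -0.0003 -0.1617]
[[-0.     1.    -0.001]
 [-0.964 -0.    -0.267]
 [-0.267  0.001  0.964]]
(0, 0, 0.014) [[315.6 277.7]]
(0, 0, 0) [[315.6 289.1]]
(0, 0, -0.005) [[315.7 293.6]]
(0, 0, -0.03) [[315.8 320.6]]
(0.011, 0, 0.014) [[315.6 255.7]]
(-0.011, 0, 0.014) [[315.6 298.9]]
(0, 0.0425, 0.001) [[410.8 287.9]]
(0, 0.0425, -0.018) [[421.7 306.1]]
(0.011, 0.0425, 0.001) [[412.5 264.6]]
(-0.011, 0.0425, 0.001) [[409.1 310.4]]
```

```bash
python3 - <<'E'
from h import *
c=camera("scene");s=camera("side");crop(c,"sc8",110,80,310,230,4);crop(s,"si8",150,90,350,240,4)
o=st();print(proj(c,[o["eef_pos"]]),proj(s,[o["eef_pos"]]))
E
```

```text
t7.15 pos [0.5029 0.4589 0.0217] tx [-0.706  0.708 -0.04 ] yaw_tx134.92 tz [ 0.034 -0.022 -0.999] w0.002 F [-0.9  0.5  0.7] q [-0.67  0.71 -0.24  1.6   0.26  0.86 -0.24]
[[193.36763745 197.59368366]] [[232.0806519  191.48377606]]
```

View pics/sc8.png

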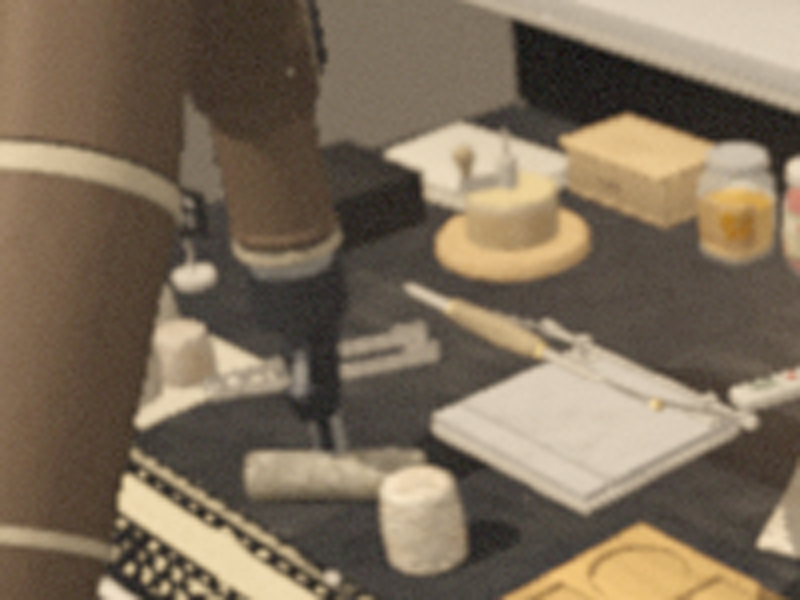

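View pics/si8.png

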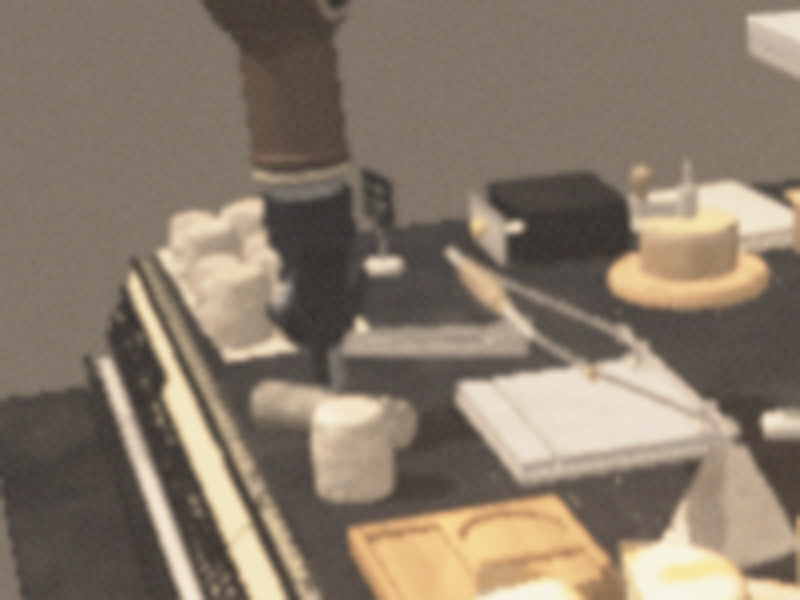

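The scene crop shows the shut fingertips resting on top of the log (crop (330,450)) although the TCP reads z = 0.022. The wrist view agrees, so the tips really lie about 16 mm (shut) to 29 mm (open) behind the reported TCP, not ahead of it. I'll reopen and go about 30 mm lower, watching the force.

```bash
python3 -m jog '{"delta_pos": [[0,0,-1],[0,0,-1.5],[0,0,0],[0,0,0],[0,0,0],[0,0,0],[0,0,0]], "spin": [0,0,0,0,0,0,0], "gripper": [0,0.3,1,1,1,1,1]}' 60;  python3 - <<'E'
from h import *
w=snap("wrist","w9")
k,P,r=blob(w,(262,95,360,400),.019,80,"w9log");print(r)
go(.502,.4555,-.011,45)
E
```

```text
t: 7.73
eef_pos: [0.5016, 0.4591, 0.0478]
tcp_rot: [0.02, 0.383, 0.923, -0.004]
force: [0.5, -0.4, 0.7]
width: 0.847
((504.5791931152344, 452.53118896484375), (42.0899543762207, 154.68447875976562), 45.098777770996094)
t7.78 pos [0.5015 0.459  0.0476] tx [-0.706  0.707 -0.04 ] yaw_tx134.93 tz [ 0.033 -0.024 -0.999] w0.924 F [ 0.3 -0.5 -0.1] q [-0.67  0.68 -0.24  1.59  0.25  0.9  -0.23]
delta tool cm [-0.05 -0.25  5.87]
jaw yaw44.9 spin needed -0.05
```

View pics/w9log.png

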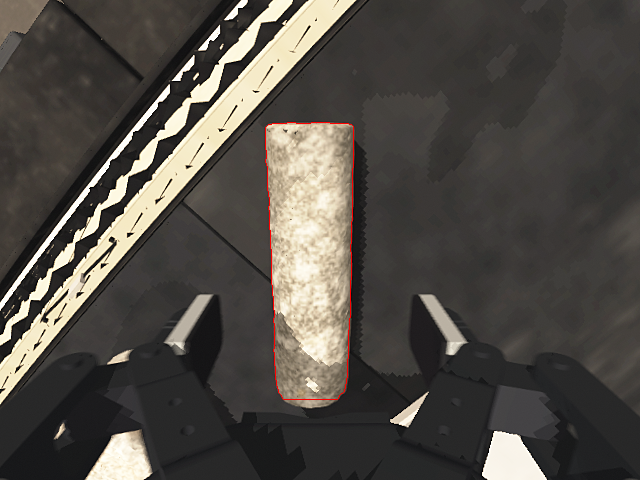

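The log lies at columns 267–355, centred and unmoved. Descending.

```bash
python3 -m jog '{"delta_pos": [[0,-0.1,1.5],[0,-0.1,1.5],[0,0,1.3],[0,0,1],[0,0,0.4],[0,0,0]], "spin": [0,0,0,0,0,0], "gripper": [1,1,1,1,1,1]}' 60;  python3 - <<'E'
from h import *
go(.502,.4555,-.011,45)
E
```

```text
t: 8.28
eef_pos: [0.5019, 0.456, -0.0134]
tcp_rot: [0.02, 0.383, 0.924, -0.005]
force: [0.4, -0.0, 0.3]
width: 0.999
t8.28 pos [ 0.5019  0.456  -0.0134] tx [-0.706  0.707 -0.04 ] yaw_tx134.94 tz [ 0.032 -0.024 -0.999] w0.999 F [ 0.4 -0.   0.3] q [-0.68  0.75 -0.23  1.62  0.27  0.8  -0.25]
delta tool cm [-0.05 -0.03 -0.24]
jaw yaw44.9 spin needed -0.05
```

No contact at z = −0.013, which confirms the offset. Closing.

```bash
python3 -m jog '{"delta_pos": [[0,0,0],[0,0,0],[0,0,0],[0,0,0],[0,0,0],[0,0,0]], "spin": [0,0,0,0,0,0], "gripper": [0.4,0.2,0.1,0,0,0]}' 60;  python3 - <<'E'
from h import *
st()
E
```

```text
t: 8.78
eef_pos: [0.5026, 0.457, -0.0115]
tcp_rot: [0.02, 0.383, 0.923, -0.004]
force: [0.2, -0.7, -1.7]
width: 0.47
t8.78 pos [ 0.5026  0.457  -0.0115] tx [-0.706  0.707 -0.04 ] yaw_tx134.93 tz [ 0.034 -0.023 -0.999] w0.470 F [ 0.2 -0.7 -1.7] q [-0.68  0.75 -0.23  1.62  0.27  0.8  -0.25]
```

Width 0.47 (about 40 mm): the log is held. Lifting, and checking that it stays.

```bash
python3 -m jog '{"delta_pos": [[0,0,-1],[0,0,-2],[0,0,-3],[0,0,-3],[0,0,-3],[0,0,-1],[0,0,0]], "spin": [0,0,0,0,0,0,0], "gripper": [0,0,0,0,0,0,0]}' 60;  python3 - <<'E'
from h import *
w=snap("wrist","w10")
go(.5005,.12,.12,0)
E
```

```text
t: 9.37
eef_pos: [0.4961, 0.4585, 0.1247]
tcp_rot: [0.019, 0.383, 0.924, -0.006]
force: [-0.3, 0.9, -2.5]
width: 0.463
t9.42 pos [0.4961 0.4585 0.124 ] tx [-0.706  0.707 -0.039] yaw_tx134.97 tz [ 0.03  -0.026 -0.999] w0.467 F [ 0.4  0.9 -1.8] q [-0.66  0.59 -0.26  1.54  0.22  1.04 -0.21]
delta tool cm [-24.22 -23.62   1.3 ]
jaw yaw45.0 spin needed 44.98
```

View pics/w10.png

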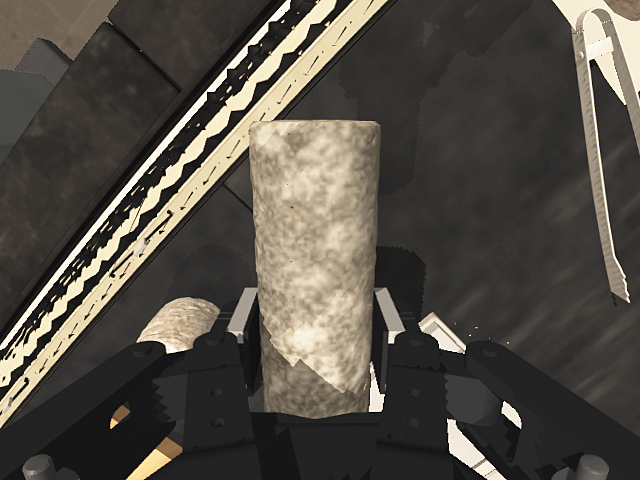

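Log held: far end at row 122, about 70 mm ahead of the TCP, so it's gripped within 2 mm of its middle. Turning it lengthwise and carrying it towards the board.

```bash
python3 -m jog '{"delta_pos": [[-2,-2,0],[-2.4,-2,0],[-2.8,-1.8,0],[-3,-1.4,0],[-3.2,-1,0],[-3.4,-0.6,0],[-3.5,-0.3,0],[-2,0,0]], "spin": [6.5,6.5,6.5,6.5,6.5,6.5,6,0], "gripper": [0,0,0,0,0,0,0,0]}' 60;  python3 - <<'E'
from h import *
go(.5005,.122,.12,0)
E
```

```text
t: 10.08
eef_pos: [0.4864, 0.2014, 0.1161]
tcp_rot: [0.016, 0.718, 0.696, -0.006]
force: [0.1, -0.1, -1.9]
width: 0.466
t10.08 pos [0.4864 0.2014 0.1161] tx [ 0.031  0.999 -0.031] yaw_tx88.24 tz [ 0.013 -0.031 -0.999] w0.466 F [ 0.1 -0.1 -1.9] q [-0.46  0.36 -0.06  1.94  0.07  0.85 -0.6 ]
delta tool cm [-7.9   1.66 -0.12]
jaw yaw-1.7 spin needed -1.74
```

```bash
python3 -m jog '{"delta_pos": [[-2.8,0.5,0],[-2.4,0.5,0],[-1.8,0.4,0],[-0.8,0.2,0],[0,0,0],[0,0,0]], "spin": [-1,-0.7,0,0,0,0], "gripper": [0,0,0,0,0,0]}' 60;  python3 - <<'E'
from h import *
w=snap("wrist","w11")
go(.5005,.122,.08,0)
E
```

```text
t: 10.58
eef_pos: [0.495, 0.1101, 0.1104]
tcp_rot: [0.014, 0.71, 0.703, -0.014]
force: [0.7, 0.6, -2.4]
width: 0.467
t10.63 pos [0.4949 0.1104 0.1104] tx [ 0.009  0.999 -0.04 ] yaw_tx89.47 tz [-0.001 -0.04  -0.999] w0.466 F [-0.2 -0.9 -2.3] q [-0.31  0.34 -0.04  1.98  0.07  0.84 -0.4 ]
delta tool cm [1.28 0.55 2.99]
jaw yaw-0.5 spin needed -0.53
```

View pics/w11.png

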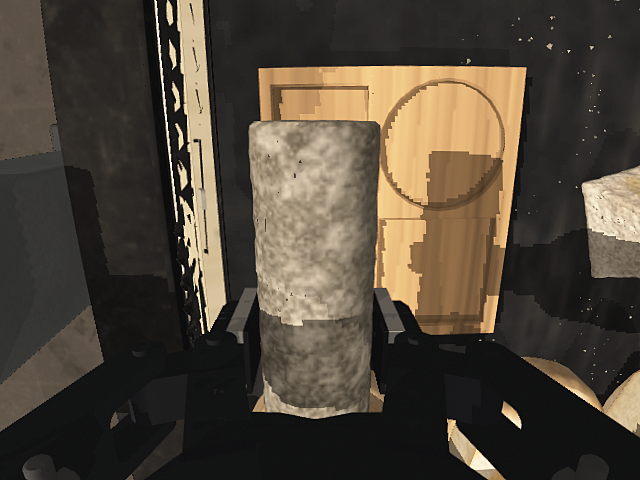

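The board shows well: far corners (259,68) and (527,67), near right corner (495,333), round recess around (443,143). Measuring it from here.

```bash
python3 - <<'E'
from h import *
w=camera("wrist")
c=plane(w,[(259,68),(527,67),(495,333)],.018)*1000;print(c.round(1))
u=c[1]-c[0];v=c[1]-c[2];print(np.linalg.norm(u),np.linalg.norm(v),np.degrees(np.arctan2(u[1],u[0])),np.degrees(np.arctan2(v[1],v[0])));print("centre",(c[0]+c[2])/2)
print("recess corner lt, rt",plane(w,[(271,86),(368,86)],.018).round(4),"round top/right/left",plane(w,[(443,80),(504,140),(381,145),(443,210)],.018).round(4))
go(.5005,.122,.08,0)
E
```

```text
[[462.  211.5  18. ]
 [624.8 213.   18. ]
 [627.4  29.5  18. ]]
162.74619386032504 183.47841948722592 0.529563667494493 90.80825473483428
centre [544.68643992 120.47420564  18.        ]
recess corner lt, rt [[0.4688 0.201  0.018 ]
 [0.5273 0.2005 0.018 ]] round top/right/left [[0.5728 0.2042 0.018 ]
 [0.6148 0.1688 0.018 ]
 [0.5363 0.1654 0.018 ]
 [0.579  0.1233 0.018 ]]
t10.68 pos [0.495  0.1111 0.1106] tx [ 0.008  0.999 -0.039] yaw_tx89.53 tz [-0.    -0.039 -0.999] w0.465 F [-0.1  1.1 -1.4] q [-0.31  0.34 -0.04  1.98  0.07  0.84 -0.4 ]
delta tool cm [1.21 0.54 3.02]
jaw yaw-0.5 spin needed -0.47
```

```bash
python3 -m jog '{"delta_pos": [[0.5,0.2,1.5],[0.5,0.2,2],[0.5,0.2,2],[0.2,0,1.5],[0,0,0]], "spin": [-0.5,-0.5,0,0,0], "gripper": [0,0,0,0,0]}' 60;  python3 - <<'E'
from h import *
go(.5,.1225,.01,0.5);snap("wrist","w12")
E
```

```text
t: 11.1
eef_pos: [0.5018, 0.1355, 0.0383]
tcp_rot: [0.013, 0.7, 0.714, -0.011]
force: [-0.3, 0.6, -2.3]
width: 0.462
t11.10 pos [0.5018 0.1355 0.0383] tx [-0.02   0.999 -0.034] yaw_tx91.16 tz [ 0.004 -0.034 -0.999] w0.462 F [-0.3  0.6 -2.3] q [-0.35  0.46 -0.04  2.01  0.08  0.68 -0.43]
delta tool cm [-1.2  -0.22  2.88]
jaw yaw1.2 spin needed 0.67
```

View pics/w12.png

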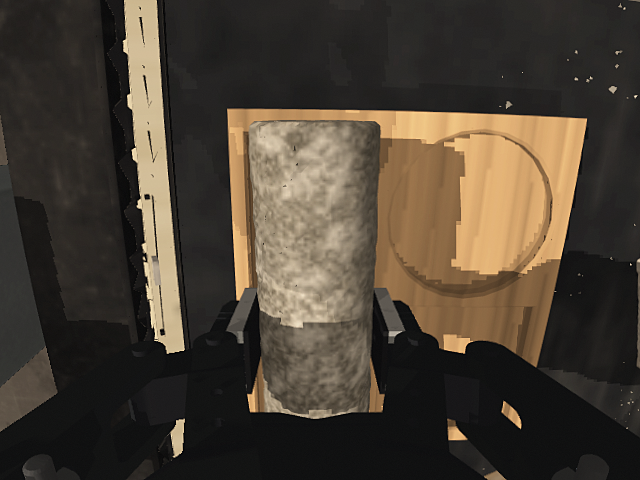

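The log is above the long recess but about 12 mm too far in +y. Correcting before lowering further.

```bash
python3 -m jog '{"delta_pos": [[-0.4,-0.1,0.3],[-0.4,-0.1,0.4],[-0.3,0,0.4],[0,0,0.2],[0,0,0]], "spin": [0.6,0,0,0,0], "gripper": [0,0,0,0,0]}' 60;  python3 - <<'E'
from h import *
go(.5,.1225,.0,0.5)
E
```

```text
t: 11.57
eef_pos: [0.5018, 0.1254, 0.0289]
tcp_rot: [0.015, 0.703, 0.711, -0.008]
force: [1.0, -0.2, -2.1]
width: 0.466
t11.57 pos [0.5018 0.1254 0.0289] tx [-0.011  0.999 -0.032] yaw_tx90.65 tz [ 0.009 -0.032 -0.999] w0.466 F [ 1.  -0.2 -2.1] q [-0.33  0.47 -0.04  2.02  0.09  0.65 -0.42]
delta tool cm [-0.2  -0.21  2.9 ]
jaw yaw0.7 spin needed 0.17
```

```bash
python3 -m jog '{"delta_pos": [[-0.1,-0.1,0.7],[-0.1,-0.1,0.7],[0,0,0.6],[0,0,0.3],[0,0,0]], "spin": [0,0,0,0,0], "gripper": [0,0,0,0,0]}' 60;  python3 - <<'E'
from h import *
go(.5,.1225,.0,0.5)
E
```

```text
t: 11.98
eef_pos: [0.5007, 0.1218, 0.0046]
tcp_rot: [0.015, 0.703, 0.711, -0.007]
force: [-0.2, -0.6, -2.5]
width: 0.464
t11.98 pos [0.5007 0.1218 0.0046] tx [-0.01   0.999 -0.032] yaw_tx90.56 tz [ 0.011 -0.031 -0.999] w0.464 F [-0.2 -0.6 -2.5] q [-0.33  0.51 -0.04  2.04  0.09  0.59 -0.43]
delta tool cm [ 0.08 -0.07  0.45]
jaw yaw0.6 spin needed 0.08
```

```bash
python3 -m jog '{"delta_pos": [[0,0,0.3],[0,0,0.2],[0,0,0.1]], "spin": [0,0,0], "gripper": [0,0,0]}' 60;  python3 - <<'E'
from h import *
go(.5,.1225,.0,0.5);snap("wrist","w13")
E
```

```text
t: 12.23
eef_pos: [0.5008, 0.1218, -0.0016]
tcp_rot: [0.015, 0.703, 0.711, -0.007]
force: [-5.8, -0.8, 24.0]
width: 0.467
t12.23 pos [ 0.5008  0.1218 -0.0016] tx [-0.01   0.999 -0.032] yaw_tx90.57 tz [ 0.011 -0.032 -0.999] w0.467 F [-5.8 -0.8 24. ] q [-0.33  0.52 -0.04  2.04  0.09  0.58 -0.43]
delta tool cm [ 0.06 -0.08 -0.17]
jaw yaw0.6 spin needed 0.09
```

View pics/w13.png

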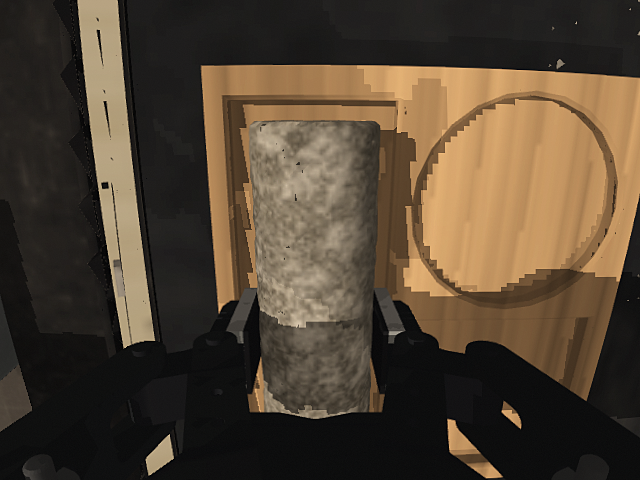

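Contact force 24 N at the expected height, with the log inside the long recess. I'm opening part way and lifting.

```bash
python3 -m jog '{"delta_pos": [[0,0,-0.1],[0,0,0],[0,0,0],[0,0,-0.5],[0,0,-1.5],[0,0,-3],[0,0,-4],[0,0,-4]], "spin": [0,0,0,0,0,0,0,0], "gripper": [0.65,0.65,0.65,0.65,0.65,0.7,1,1]}' 60;  python3 - <<'E'
from h import *
go(.5,.3,.1,0);snap("wrist","w14")
E
```

```text
t: 12.95
eef_pos: [0.495, 0.1248, 0.1278]
tcp_rot: [0.012, 0.703, 0.711, -0.013]
force: [-0.3, 1.2, -0.2]
width: 0.95
t12.95 pos [0.495  0.1248 0.1278] tx [-0.011  0.999 -0.036] yaw_tx90.63 tz [-0.002 -0.036 -0.999] w0.950 F [-0.3  1.2 -0.2] q [-0.33  0.32 -0.05  1.96  0.06  0.88 -0.4 ]
delta tool cm [17.6   0.7   2.15]
jaw yaw0.6 spin needed 0.63
```

View pics/w14.png

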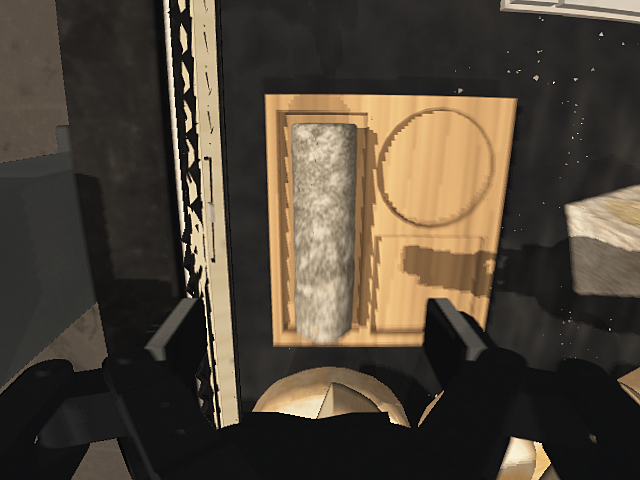

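The log lies in the long recess (rows 124–340, columns 292–356), straight. Moving over to the drum.

```bash
python3 - <<'E'
from h import *
w=camera("wrist")
print(plane(w,[(324,124)],.046).round(4),plane(w,[(293,250),(353,250)],.03).round(4),plane(w,[(265,95),(517,98),(273,346)],.018).round(4))
E
python3 -m jog '{"delta_pos": [[3,0,-0.5],[3.5,0,-0.5],[3,0,-0.5],[2,0,-0.5],[0,0,0],[0,0,0]], "spin": [0,0,0,0,0,0], "gripper": [1,1,1,1,1,1]}' 60;  python3 - <<'E'
from h import *
w=snap("wrist","w15");st()
k,P,r=blob(w,(250,60,420,330),.036,80,"w15d");print(r,cv2.boundingRect(k))
E
```

```text
[[0.5042 0.1952 0.046 ]] [[0.4841 0.1084 0.03  ]
 [0.5268 0.1087 0.03  ]] [[0.4653 0.2134 0.018 ]
 [0.6374 0.2154 0.018 ]
 [0.4667 0.0219 0.018 ]]
t: 13.55
eef_pos: [0.5001, 0.2456, 0.1553]
tcp_rot: [0.016, 0.705, 0.709, -0.004]
force: [0.7, -0.7, -0.3]
width: 0.997
t13.60 pos [0.5    0.2458 0.1553] tx [-0.005  1.    -0.028] yaw_tx90.31 tz [ 0.018 -0.028 -0.999] w1.006 F [-0.5 -0.   0.6] q [-0.5   0.36 -0.09  1.83  0.08  0.96 -0.62]
((525.0072631835938, 189.71951293945312), (67.51950073242188, 123.05697631835938), 89.92619323730469) (264, 250, 156, 80)
```

View pics/w15d.png

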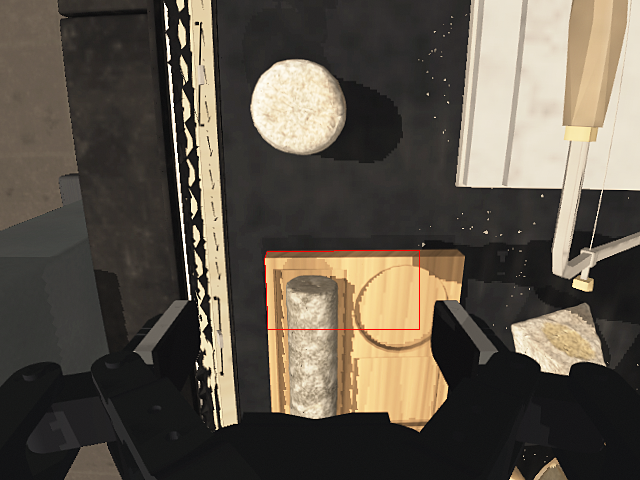

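```bash
python3 - <<'E'
from h import *
w=camera("wrist")
k,P,r=blob(w,(235,45,365,175),.072,95,"w16d");(cx,cy),R=cv2.minEnclosingCircle(P.astype(np.float32));print("z.072",cx,cy,R)
k,P,r=blob(w,(235,45,365,175),.05,95);print("z.05",cv2.minEnclosingCircle(P.astype(np.float32)))
print("logfar",plane(w,[(312,277)],.047).round(4),plane(w,[(289,330),(337,330)],.035).round(4))
print("board",plane(w,[(265,252),(464,252)],.018).round(4),"round rim",plane(w,[(359,305),(400,264),(402,349),(440,300)],.018).round(4))
go(.494,.325,.12,0)
E
```

```text
z.072 490.85919189453125 323.4775695800781 28.514135360717773
z.05 ((490.3391418457031, 323.9954833984375), 31.097387313842773)
logfar [[0.4996 0.2065 0.047 ]] [[0.4814 0.1556 0.035 ]
 [0.52   0.1554 0.035 ]]
board [[0.4624 0.216  0.018 ]
 [0.6232 0.2158 0.018 ]] round rim [[0.5392 0.1691 0.018 ]
 [0.5712 0.2056 0.018 ]
 [0.5789 0.126  0.018 ]
 [0.6077 0.1731 0.018 ]]
t13.65 pos [0.5002 0.2446 0.1551] tx [-0.004  1.    -0.029] yaw_tx90.23 tz [ 0.017 -0.029 -0.999] w1.000 F [-0.1  0.3 -0.7] q [-0.5   0.36 -0.09  1.83  0.08  0.96 -0.62]
delta tool cm [ 8.14 -0.64  3.27]
jaw yaw0.3 spin needed 0.25
```

View pics/w16d.png

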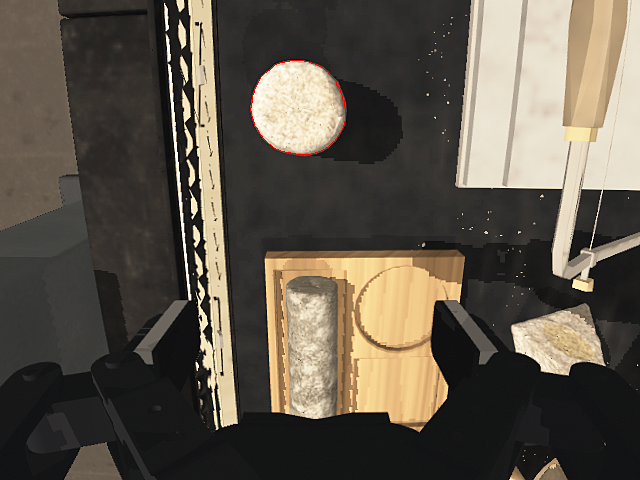

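The drum's outline is a 31 mm circle centred at (0.4905, 0.3237), matching its size. I'll turn the jaws about 45° so the fingers clear the log when it's placed, and go above it.

```bash
python3 -m jog '{"delta_pos": [[2,-0.3,0],[2,-0.3,0],[2,0.6,0],[1,0.8,0.3],[0,0,0.3],[0,0,0.3],[0,0,0]], "spin": [-6.8,-6.8,-6.8,-6.8,-6.8,-6.8,0], "gripper": [1,1,1,1,1,1,1]}' 60;  python3 - <<'E'
from h import *
w=snap("wrist","w17")
go(.4905,.3237,.12,45)
E
```

```text
t: 14.23
eef_pos: [0.4991, 0.307, 0.1416]
tcp_rot: [0.014, 0.406, 0.914, -0.013]
force: [-1.0, -0.4, 0.2]
width: 1.001
t14.28 pos [0.4993 0.3065 0.1419] tx [-0.664  0.746 -0.038] yaw_tx131.68 tz [ 0.015 -0.036 -0.999] w0.997 F [-0.5 -1.3 -0.3] q [-0.47  0.43 -0.25  1.76  0.17  0.98 -0.06]
delta tool cm [1.95 0.51 2.11]
jaw yaw41.6 spin needed -3.35
```

View pics/w17.png

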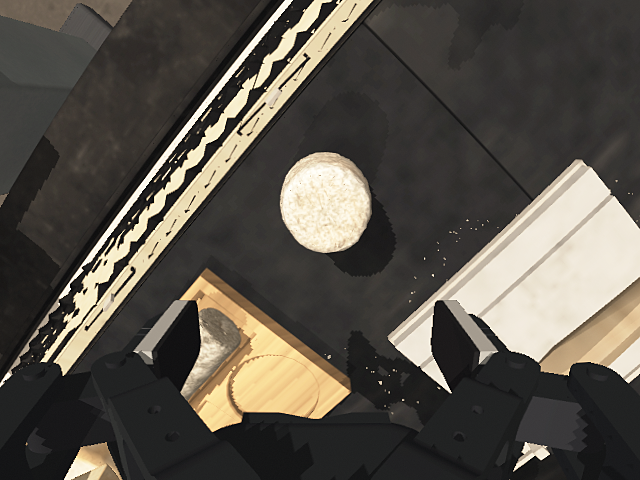

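The drum is centred at (326,203), consistent with the computed shift (+1.95, +0.5 cm). Moving over it and going down in stages.

```bash
python3 -m jog '{"delta_pos": [[0.7,0.2,0.5],[0.7,0.2,0.8],[0.5,0.1,0.8],[0,0,0.5],[0,0,0]], "spin": [-1.5,-1.5,0,0,0], "gripper": [1,1,1,1,1]}' 60;  python3 - <<'E'
from h import *
w=camera("wrist")
go(.4905,.3237,.08,45)
k,P,r=blob(w,(230,100,400,360),.072,95,"w18d");print(cv2.minEnclosingCircle(P.astype(np.float32)),cv2.boundingRect(k))
E
```

```text
t: 14.7
eef_pos: [0.4903, 0.3212, 0.1125]
tcp_rot: [0.015, 0.391, 0.92, -0.014]
force: [-0.2, 0.4, -0.1]
width: 1.002
t14.75 pos [0.4902 0.3215 0.1128] tx [-0.695  0.718 -0.038] yaw_tx134.05 tz [ 0.016 -0.038 -0.999] w0.999 F [-0.4  0.1 -0.7] q [-0.5   0.47 -0.25  1.78  0.19  0.93 -0.07]
delta tool cm [0.26 0.22 3.27]
jaw yaw44.0 spin needed -0.98
((485.3454895019531, 328.9592590332031), 32.55707550048828) (271, 181, 100, 117)
```

View pics/w18d.png

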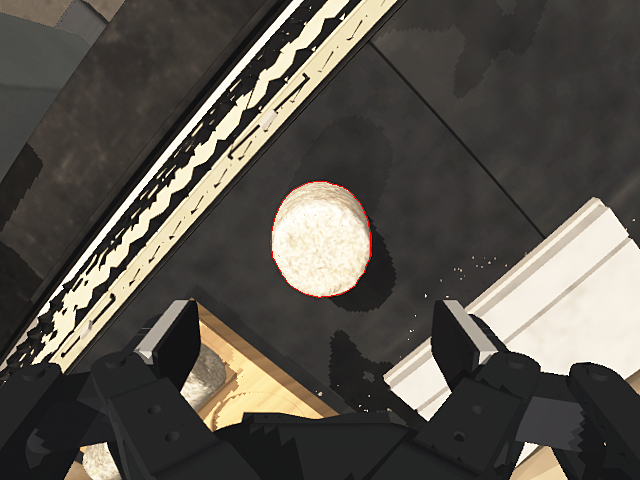

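The drum's silhouette (rows 181–297) is centred near column 320. Descending around it.

```bash
python3 -m jog '{"delta_pos": [[0.2,0.1,2],[0.2,0.1,2],[0.1,0,2],[0,0,2],[0,0,1.5],[0,0,0]], "spin": [-0.9,0,0,0,0,0], "gripper": [1,1,1,1,1,1]}' 60;  python3 - <<'E'
from h import *
w=snap("wrist","w19")
go(.4905,.3237,.005,45)
E
```

```text
t: 15.25
eef_pos: [0.492, 0.3246, 0.0166]
tcp_rot: [0.016, 0.384, 0.923, -0.012]
force: [0.0, -0.1, -0.6]
width: 1.0
t15.30 pos [0.4924 0.325  0.0178] tx [-0.704  0.709 -0.04 ] yaw_tx134.80 tz [ 0.022 -0.034 -0.999] w1.000 F [ 0.2 -0.1  0.3] q [-0.53  0.6  -0.22  1.84  0.25  0.74 -0.11]
delta tool cm [ 0.09 -0.22  1.28]
jaw yaw44.8 spin needed -0.22
```

View pics/w19.png

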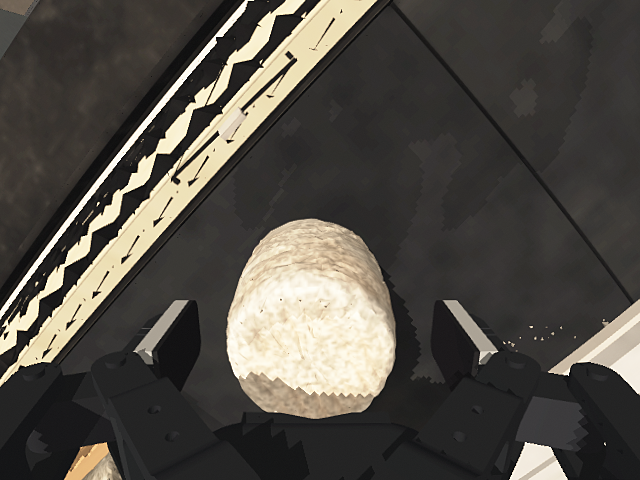

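The drum sits between the fingers (columns 228–396). Going down the last 12 mm and closing.

```bash
python3 -m jog '{"delta_pos": [[0.05,-0.1,0.6],[0.05,-0.1,0.6],[0,0,0],[0,0,0],[0,0,0],[0,0,0],[0,0,0],[0,0,0]], "spin": [0,0,0,0,0,0,0,0], "gripper": [1,1,1,0.6,0.3,0.1,0,0]}' 60;  python3 - <<'E'
from h import *
st()
E
```

```text
t: 15.97
eef_pos: [0.493, 0.3257, 0.0107]
tcp_rot: [0.019, 0.385, 0.923, -0.009]
force: [-0.6, -0.4, -2.4]
width: 0.63
t15.97 pos [0.493  0.3257 0.0107] tx [-0.703  0.71  -0.041] yaw_tx134.71 tz [ 0.028 -0.03  -0.999] w0.630 F [-0.6 -0.4 -2.4] q [-0.53  0.6  -0.22  1.85  0.25  0.72 -0.12]
```

```bash
python3 -m jog '{"delta_pos": [[0,0,-0.5],[0,0,-1.5],[0,0,-2],[0,0,0],[0,0,0]], "spin": [0,0,0,0,0], "gripper": [0,0,0,0,0]}' 60;  python3 - <<'E'
from h import *
w=snap("wrist","w20");st()
E
```

```text
t: 16.38
eef_pos: [0.4908, 0.3261, 0.0515]
tcp_rot: [0.018, 0.385, 0.923, -0.01]
force: [-0.2, -1.1, -2.0]
width: 0.627
t16.43 pos [0.4912 0.3264 0.0517] tx [-0.703  0.71  -0.041] yaw_tx134.71 tz [ 0.026 -0.031 -0.999] w0.634 F [ 1.2  0.5 -2.7] q [-0.52  0.55 -0.24  1.82  0.23  0.8  -0.1 ]
```

View pics/w20.png

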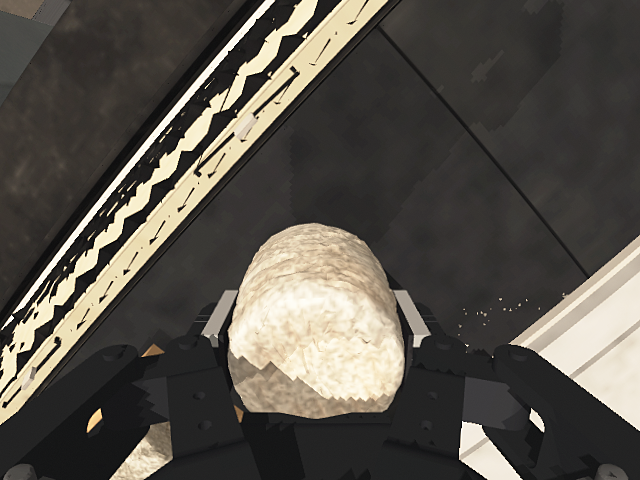

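The drum is lifted upright between the pads (rows 224–415). Raising it and carrying it over the round recess.

```bash
python3 -m jog '{"delta_pos": [[-1,0,-3],[-2,-0.7,-2],[-3,-1,0],[-3,-1,0],[-3,-1,0],[-2.5,-0.7,0],[-1,-0.3,0],[0,0,0]], "spin": [0,0,0,0,0,0,0,0], "gripper": [0,0,0,0,0,0,0,0]}' 60;  python3 - <<'E'
from h import *
w=snap("wrist","w21")
go(.577,.1637,.09)
E
```

```text
t: 17.1
eef_pos: [0.5649, 0.1803, 0.1033]
tcp_rot: [0.015, 0.382, 0.924, -0.012]
force: [-0.3, 0.3, -1.1]
width: 0.63
t17.15 pos [0.5643 0.1813 0.1031] tx [-0.708  0.705 -0.037] yaw_tx135.15 tz [ 0.018 -0.034 -0.999] w0.626 F [ 1.  -0.7 -2.8] q [-0.25  0.48 -0.23  1.79  0.18  0.89  0.22]
delta tool cm [-2.1  -0.34  1.39]
```

View pics/w21.png

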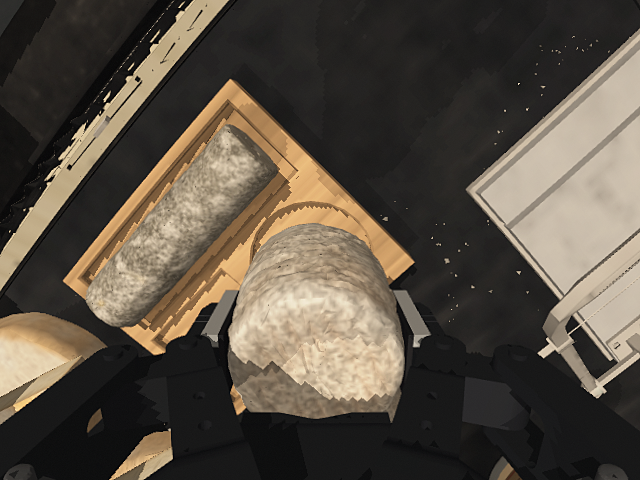

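The drum hangs beside the round recess, whose rim shows at (310,215); the log is properly in its recess. Shifting the last 2 cm.

```bash
python3 -m jog '{"delta_pos": [[-0.7,-0.1,0.5],[-0.6,-0.1,0.7],[-0.4,-0.1,0.7],[0,0,0.6],[0,0,0]], "spin": [0,0,0,0,0], "gripper": [0,0,0,0,0]}' 60;  python3 - <<'E'
from h import *
w=snap("wrist","w22")
go(.577,.1637,.0217)
E
```

```text
t: 17.57
eef_pos: [0.572, 0.1719, 0.0743]
tcp_rot: [0.013, 0.378, 0.926, -0.012]
force: [0.0, 0.7, -2.7]
width: 0.626
t17.62 pos [0.572  0.172  0.0748] tx [-0.714  0.699 -0.032] yaw_tx135.61 tz [ 0.015 -0.031 -0.999] w0.629 F [ 0.6  0.2 -1.4] q [-0.23  0.52 -0.22  1.79  0.19  0.84  0.24]
delta tool cm [-0.76 -0.18  5.34]
```

View pics/w22.png

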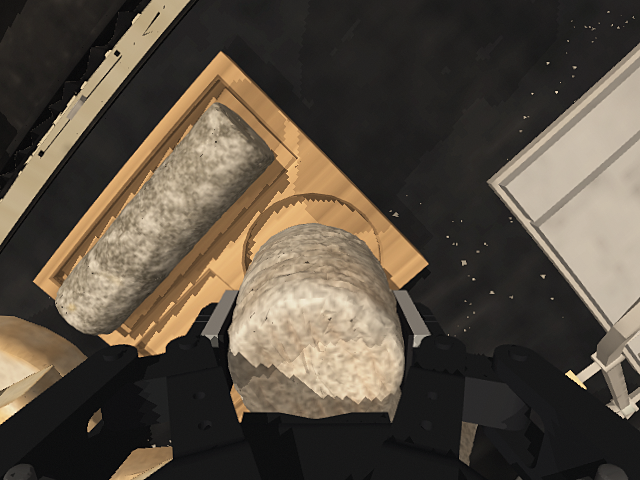

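```bash
python3 -m jog '{"delta_pos": [[-0.3,-0.1,1],[-0.2,-0.1,1],[-0.2,0,1],[0,0,0.8],[0,0,0]], "spin": [0,0,0,0,0], "gripper": [0,0,0,0,0]}' 60;  python3 - <<'E'
from h import *
w=snap("wrist","w23")
go(.577,.1637,.0217)
E
```

```text
t: 18.03
eef_pos: [0.5761, 0.1656, 0.0332]
tcp_rot: [0.013, 0.377, 0.926, -0.011]
force: [-0.5, -0.2, -1.2]
width: 0.626
t18.08 pos [0.5763 0.1656 0.0337] tx [-0.716  0.697 -0.032] yaw_tx135.75 tz [ 0.016 -0.03  -0.999] w0.627 F [-0.4  0.1 -1.4] q [-0.23  0.58 -0.21  1.81  0.21  0.77  0.24]
delta tool cm [-0.15 -0.08  1.21]
```

View pics/w23.png

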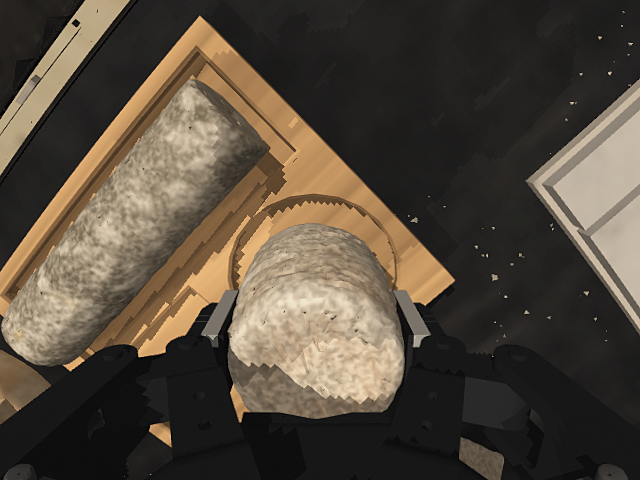

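```bash
python3 - <<'E'
from h import *
w=camera("wrist");p=plane(w,[(313,195)],.018)[0];print("recess centre",(p-0.04*np.array([-.716,.697,0])).round(4));p=plane(w,[(231,275),(397,275)],.018);print(p.round(4),p.mean(0))
E
python3 -m jog '{"delta_pos": [[-0.1,-0.05,0.4],[-0.05,0,0.4],[0,0,0.3],[0,0,0.1]], "spin": [0,0,0,0], "gripper": [0,0,0,0]}' 60;  python3 - <<'E'
from h import *
go(.577,.1637,.0217)
E
```

```text
recess centre [0.5759 0.164  0.018 ]
[[0.5476 0.1362 0.018 ]
 [0.6031 0.1937 0.018 ]] [0.57535789 0.164951   0.018     ]
t: 18.47
eef_pos: [0.579, 0.1647, 0.0232]
tcp_rot: [0.014, 0.377, 0.926, -0.01]
force: [-0.0, 0.0, -2.3]
width: 0.63
t18.47 pos [0.579  0.1647 0.0232] tx [-0.716  0.697 -0.034] yaw_tx135.75 tz [ 0.02  -0.029 -0.999] w0.630 F [-0.   0.  -2.3] q [-0.23  0.6  -0.2   1.82  0.22  0.74  0.24]
delta tool cm [ 0.08 -0.21  0.15]
```

```bash
python3 -m jog '{"delta_pos": [[0.1,-0.2,0.1],[0,-0.1,0.2],[0,0,0.2]], "spin": [0,0,0], "gripper": [0,0,0]}' 60;  python3 - <<'E'
from h import *
go(.576,.164,.0217)
E
```

```text
t: 18.72
eef_pos: [0.5764, 0.1638, 0.0206]
tcp_rot: [0.015, 0.377, 0.926, -0.009]
force: [-11.6, -4.2, 33.1]
width: 0.63
t18.72 pos [0.5764 0.1638 0.0206] tx [-0.716  0.697 -0.035] yaw_tx135.76 tz [ 0.021 -0.028 -0.999] w0.630 F [-11.6  -4.2  33.1] q [-0.23  0.6  -0.2   1.83  0.22  0.73  0.24]
delta tool cm [ 0.04 -0.02 -0.12]
```

The drum touches the recess floor at the expected height. Releasing and rising straight up.

```bash
python3 -m jog '{"delta_pos": [[0,0,-0.1],[0,0,0],[0,0,0],[0,0,-1],[0,0,-3],[0,0,-4],[0,0,-4],[0,0,-4]], "spin": [0,0,0,0,0,0,0,0], "gripper": [0.85,0.85,0.85,0.85,0.9,1,1,1]}' 60;  python3 - <<'E'
from h import *
w=snap("wrist","w24");st()
E
```

```text
t: 19.38
eef_pos: [0.5678, 0.1666, 0.1812]
tcp_rot: [0.009, 0.376, 0.926, -0.014]
force: [1.5, 1.0, 1.0]
width: 0.999
t19.43 pos [0.5718 0.1687 0.1905] tx [-0.717  0.696 -0.033] yaw_tx135.82 tz [ 0.018 -0.028 -0.999] w1.002 F [2.8 1.7 6.7] q [-0.2   0.39 -0.25  1.69  0.14  1.07  0.3 ]
```

View pics/w24.png

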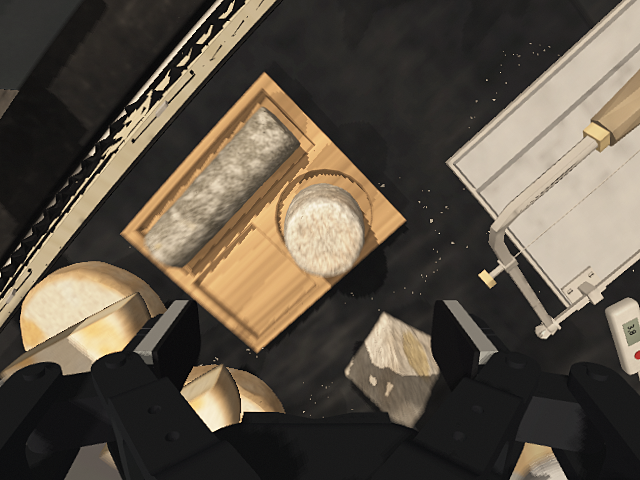

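The drum stands upright inside its round recess (325,230) and the log is unchanged. Now travelling high over the cover towards the truncated pyramid, turning the jaws back.

```bash
python3 -m jog '{"delta_pos": [[-2.6,-2.8,-0.3],[-2.9,-2.5,-0.3],[-3.2,-2.1,-0.3],[-3.5,-1.7,-0.3],[-3.7,-1.3,-0.3],[-3.8,-0.9,-0.3],[-4,-0.4,-0.3],[-4,0,-0.3]], "spin": [6.5,6.5,6.5,6.5,6.5,6.5,6.5,0], "gripper": [1,1,1,1,1,1,1,1]}' 60; python3 -m jog '{"delta_pos": [[-4,0,0],[-4,0,0],[-4,0,0],[-4,0,0],[-4,0,0],[-3,0,0],[-1.5,0,0],[0,0,0]], "spin": [0,0,0,0,0,0,0,0], "gripper": [1,1,1,1,1,1,1,1]}' 60;  python3 - <<'E'
from h import *
w=snap("wrist","w25");go(.52,-.50,.2,0)
E
```

```text
t: 20.1
eef_pos: [0.5719, -0.1392, 0.2341]
tcp_rot: [0.019, 0.711, 0.703, 0.008]
force: [0.7, 0.4, 0.1]
width: 0.996
t: 20.77
eef_pos: [0.563, -0.4067, 0.244]
tcp_rot: [0.024, 0.715, 0.698, 0.008]
force: [-0.7, -0.4, -0.7]
width: 1.004
t20.82 pos [ 0.5632 -0.4052  0.2439] tx [ 0.024  0.999 -0.022] yaw_tx88.64 tz [ 0.045 -0.023 -0.999] w1.000 F [-0.2 -0.9  0.7] q [ 0.48  0.48  0.11  1.43 -0.06  1.19  0.58]
delta tool cm [-9.48 -4.3   4.41]
jaw yaw-1.3 spin needed -1.30
```

View pics/w25.png

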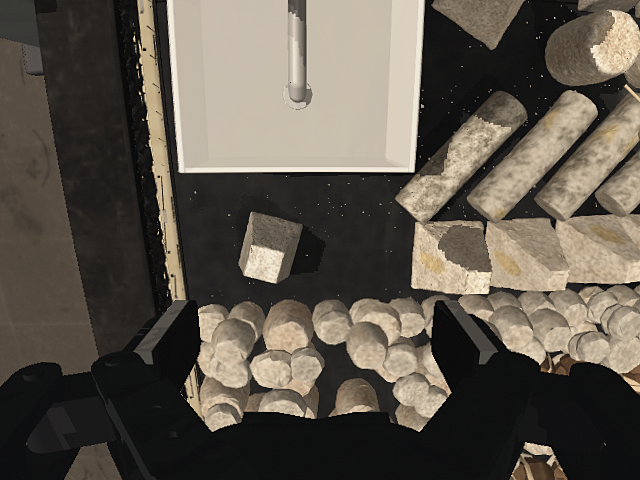

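The truncated pyramid shows its top face with corners near (249,241), (291,248), (279,283), (241,274), turned about −12°. The small drums start below row 300 and the cover's near top edge is at row 172, columns 182–415. I'm refining the corners from an enlarged crop.

```bash
python3 - <<'E'
from h import *
w=camera("wrist");np.save("cam25.npy",w,allow_pickle=True);st();crop(w,"w26",220,195,340,315,6)
E
```

```text
t20.87 pos [ 0.5641 -0.4027  0.2439] tx [ 0.021  1.    -0.021] yaw_tx88.79 tz [ 0.045 -0.022 -0.999] w1.001 F [0.9 0.3 0.1] q [ 0.48  0.48  0.11  1.43 -0.06  1.19  0.58]
```

View pics/w26.png

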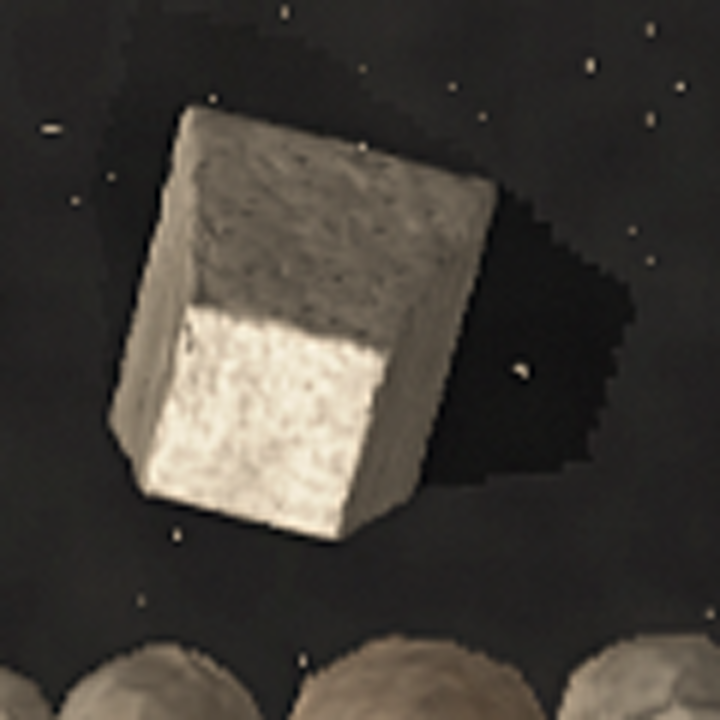

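Crop corners: top face (185,308), (385,350), (335,540), (145,492); base (190,105), (495,185), (410,495), (110,425).

```bash
python3 - <<'E'
from h import *
w=np.load("cam25.npy",allow_pickle=True).item()
f=lambda L:[(220+x/6,195+y/6) for x,y in L]
T=plane(w,f([(185,308),(385,350),(335,540),(145,492)]),.056);B=plane(w,f([(190,105),(495,185),(410,495),(110,425)]),0)
for P in (T,B):
    print(P.round(4).tolist(),"c",P.mean(0).round(4));e=[P[1]-P[0],P[2]-P[1],P[2]-P[3],P[3]-P[0]]
    print([ (round(np.linalg.norm(v),4),round(np.degrees(np.arctan2(v[1],v[0])),1)) for v in e])
c=plane(w,[(182,172),(415,172)],.094);print("cover top near corners",c.round(4))
go(.531,-.455,.12,-14)
E
```

```text
[[0.5112, -0.4438, 0.056], [0.5416, -0.4517, 0.056], [0.5322, -0.4833, 0.056], [0.5028, -0.4739, 0.056]] c [ 0.5219 -0.4632  0.056 ]
[(np.float64(0.0314), np.float64(-14.7)), (np.float64(0.0329), np.float64(-106.6)), (np.float64(0.0309), np.float64(-17.7)), (np.float64(0.0313), np.float64(-105.7))]
[[0.5072, -0.4245, 0.0], [0.5598, -0.4407, 0.0], [0.5423, -0.499, 0.0], [0.4886, -0.4832, 0.0]] c [ 0.5245 -0.4618  0.    ]
[(np.float64(0.0551), np.float64(-17.2)), (np.float64(0.0608), np.float64(-106.7)), (np.float64(0.056), np.float64(-16.4)), (np.float64(0.0616), np.float64(-107.6))]
cover top near corners [[ 0.4668 -0.3692  0.094 ]
 [ 0.6501 -0.3746  0.094 ]]
t20.87 pos [ 0.5641 -0.4027  0.2439] tx [ 0.021  1.    -0.021] yaw_tx88.79 tz [ 0.045 -0.022 -0.999] w1.001 F [0.9 0.3 0.1] q [ 0.48  0.48  0.11  1.43 -0.06  1.19  0.58]
delta tool cm [-5.04 -3.77 12.34]
jaw yaw-1.2 spin needed 12.85
```

Truncated pyramid: centre (0.5235, −0.4625), yaw −16.5°, base measured at 56 × 61 mm (57 × 63 expected). Moving above it.

```bash
python3 -m jog '{"delta_pos": [[-1.5,-1,2],[-1.5,-1,2.5],[-1.5,-1.2,2.5],[-0.6,-1,2.5],[0,0,1],[0,0,0]], "spin": [5.5,5.5,3.5,0,0,0], "gripper": [1,1,1,1,1,1]}' 60;  python3 - <<'E'
from h import *
w=snap("wrist","w27");go(.5235,-.4625,.10,-16.5)
E
```

```text
t: 21.37
eef_pos: [0.5291, -0.4361, 0.138]
tcp_rot: [0.023, 0.795, 0.606, 0.017]
force: [0.0, 0.1, 0.1]
width: 1.0
t21.42 pos [ 0.5295 -0.4359  0.1389] tx [ 0.265  0.964 -0.001] yaw_tx74.62 tz [ 0.056 -0.016 -0.998] w0.995 F [-0.6  0.7 -0.4] q [ 0.53  0.55  0.15  1.58 -0.12  0.97  0.45]
delta tool cm [-2.72 -0.1   3.9 ]
jaw yaw-15.4 spin needed 1.12
```

View pics/w27.png

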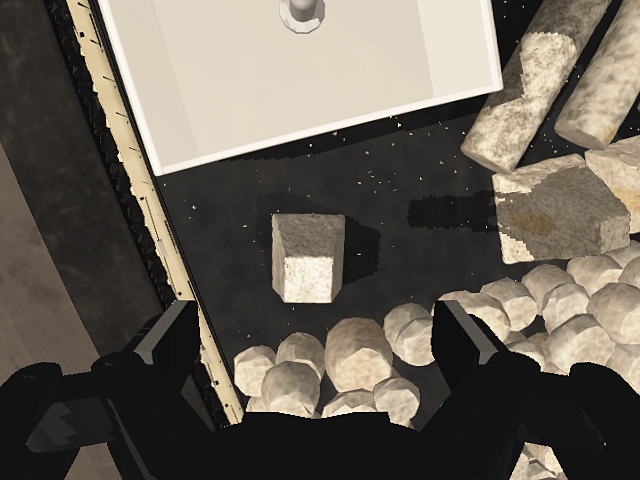

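The pyramid is now square to the tool at (307,258). Before descending I'm checking how close the small drums at (410,335) and (358,355) come to the finger path.

```bash
python3 - <<'E'
from h import *
w=camera("wrist");c=np.array([.5235,-.4625]);a=np.radians(-16.5);ty=np.array([np.cos(a),np.sin(a)]);tx=np.array([-np.sin(a),np.cos(a)])
for n,p,z in [("R far edge base",(410,304),0.03),("R left",(386,330),.03),("brown top",(358,318),.04),("brown left",(326,350),.04),("Lsm top",(300,333),.03),("L2",(255,346),.03),("rail R",(180,250),0.0),("R2",(480,292),.03)]:
    q=plane(w,[p],z)[0,:2]-c;print(n,"tx %.1f ty %.1f mm"%(1000*q@tx,1000*q@ty))
E
```

```text
R far edge base tx -31.4 ty 78.2 mm
R left tx -53.2 ty 61.1 mm
brown top tx -37.4 ty 36.7 mm
brown left tx -63.8 ty 13.8 mm
Lsm top tx -54.7 ty -5.6 mm
L2 tx -65.6 ty -40.1 mm
rail R tx 2.3 ty -100.2 mm
R2 tx -22.2 ty 133.3 mm
```

Nothing comes within 30 mm of the jaw line in the finger zone. Moving over and down.

```bash
python3 -m jog '{"delta_pos": [[-0.9,0,1],[-0.9,0,1.3],[-0.6,0,1.3],[0,0,0.5],[0,0,0]], "spin": [1,0,0,0,0], "gripper": [1,1,1,1,1]}' 60;  python3 - <<'E'
from h import *
w=snap("wrist","w28");go(.5235,-.4625,.003,-16.5)
E
```

```text
t: 21.88
eef_pos: [0.5323, -0.4623, 0.1015]
tcp_rot: [0.029, 0.799, 0.601, 0.02]
force: [-0.4, -0.4, -0.5]
width: 1.001
t21.93 pos [ 0.532  -0.4624  0.1018] tx [ 0.278  0.961 -0.003] yaw_tx73.86 tz [ 0.067 -0.022 -0.997] w1.004 F [ 0.4 -0.7 -0.4] q [ 0.56  0.61  0.15  1.57 -0.14  0.91  0.48]
delta tool cm [-0.22 -1.51  9.8 ]
jaw yaw-16.1 spin needed 0.37
```

View pics/w28.png

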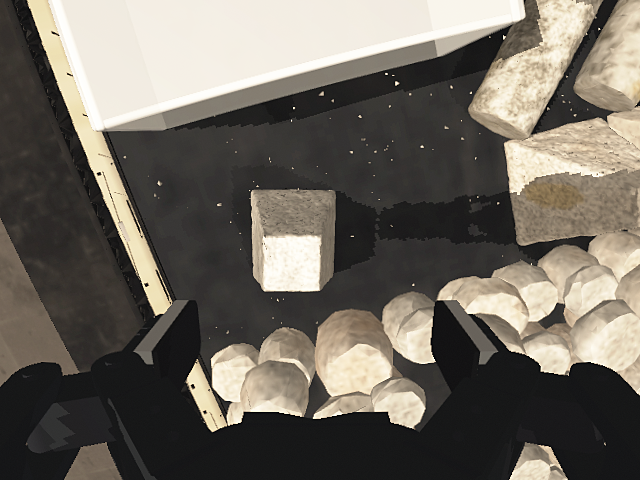

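```bash
python3 -m jog '{"delta_pos": [[-0.1,-0.6,1.6],[-0.1,-0.5,1.8],[0,-0.3,1.8],[0,0,1.8],[0,0,1],[0,0,0]], "spin": [0,0,0,0,0,0], "gripper": [1,1,1,1,1,1]}' 60;  python3 - <<'E'
from h import *
w=snap("wrist","w29");go(.5235,-.4625,.003,-16.5)
E
```

```text
t: 22.43
eef_pos: [0.5255, -0.4636, 0.0209]
tcp_rot: [0.032, 0.799, 0.6, 0.021]
force: [0.0, 1.1, -1.2]
width: 0.998
t22.48 pos [ 0.5258 -0.4638  0.0218] tx [ 0.278  0.961 -0.004] yaw_tx73.86 tz [ 0.072 -0.025 -0.997] w1.002 F [-0.   0.9  0. ] q [ 0.58  0.69  0.13  1.63 -0.16  0.76  0.51]
delta tool cm [ 0.07 -0.4   1.86]
jaw yaw-16.1 spin needed 0.38
```

View pics/w29.png

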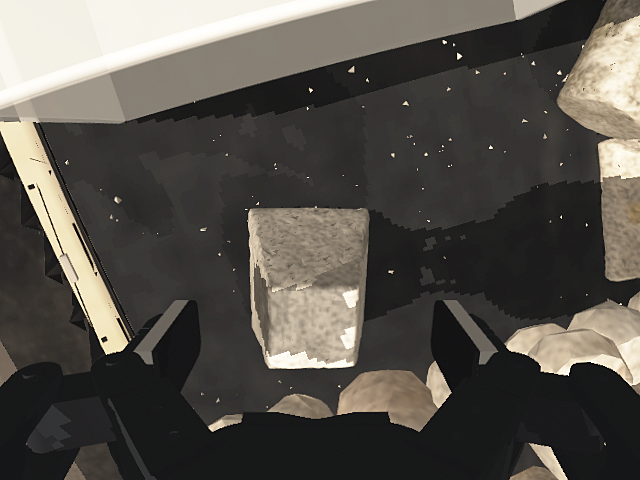

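The pyramid is centred between the jaws (columns 250–368). Lowering 18 mm and closing.

```bash
python3 -m jog '{"delta_pos": [[0,-0.2,0.9],[0,-0.2,0.9],[0,0,0.2],[0,0,0],[0,0,0],[0,0,0],[0,0,0],[0,0,0]], "spin": [0,0,0,0,0,0,0,0], "gripper": [1,1,1,0.6,0.3,0.1,0,0]}' 60;  python3 - <<'E'
from h import *
w=snap("wrist","w30");st()
E
```

```text
t: 23.15
eef_pos: [0.5257, -0.4651, 0.0054]
tcp_rot: [0.035, 0.799, 0.6, 0.022]
force: [-0.5, 0.2, -2.0]
width: 0.505
t23.20 pos [ 0.5257 -0.4652  0.0054] tx [ 0.278  0.961 -0.007] yaw_tx73.87 tz [ 0.078 -0.03  -0.997] w0.502 F [-0.6  0.1 -0.3] q [ 0.59  0.71  0.12  1.64 -0.16  0.72  0.51]
```

View pics/w30.png

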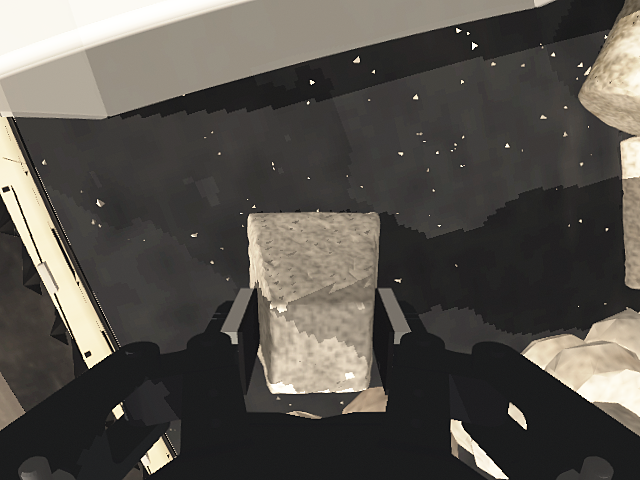

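Gripped (width 0.50) with the pads on both sloping faces. Lifting slowly with a firmer grip.

```bash
python3 -m jog '{"delta_pos": [[0,0,0],[0,0,0],[0,0,-0.5],[0,0,-1],[0,0,-1.5],[0,0,-2],[0,0,0]], "spin": [0,0,0,0,0,0,0], "gripper": [0,0,0,0,0,0,0]}' 90;  python3 - <<'E'
from h import *
w=snap("wrist","w31");st()
E
```

```text
t: 23.78
eef_pos: [0.5208, -0.463, 0.0586]
tcp_rot: [0.034, 0.799, 0.6, 0.022]
force: [1.0, -1.0, -1.2]
width: 0.487
t23.83 pos [ 0.5204 -0.4624  0.057 ] tx [ 0.278  0.961 -0.005] yaw_tx73.88 tz [ 0.075 -0.027 -0.997] w0.490 F [ 0.4 -0.5 -1.5] q [ 0.58  0.64  0.14  1.63 -0.15  0.81  0.5 ]
```

View pics/w31.png

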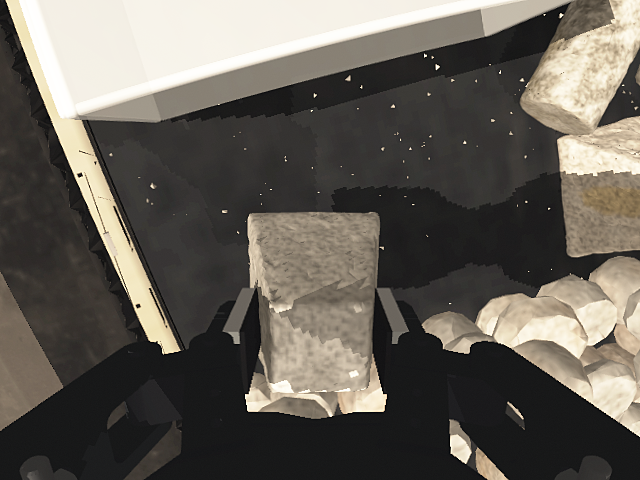

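The pyramid came up cleanly without slipping (width 0.49). Raising well above the cover's handle, then carrying it back towards the board.

```bash
python3 -m jog '{"delta_pos": [[0,0,-2.5],[0,0,-3],[0,0,-3],[0,0,-3],[1,0.3,-2.5],[2.5,0.8,-1],[3.5,1,0],[3.5,0.8,0]], "spin": [0,0,0,0,-4,-4,-4,-4], "gripper": [0,0,0,0,0,0,0,0]}' 90; python3 -m jog '{"delta_pos": [[3.8,0.5,0],[3.8,0.5,0],[3.8,0.5,0],[3.8,0.5,0],[3.5,0.3,0],[3,0.3,0],[2,0,0],[0,0,0]], "spin": [0,0,0,0,0,0,0,0], "gripper": [0,0,0,0,0,0,0,0]}' 90; python3 - <<'E'
from h import *
w=snap("wrist","w32");go(.5765,.0775,.18,0)
E
```

```text
t: 24.5
eef_pos: [0.5465, -0.3657, 0.2131]
tcp_rot: [0.036, 0.71, 0.704, 0.014]
force: [0.2, 0.2, -3.0]
width: 0.489
t: 25.17
eef_pos: [0.5745, -0.1078, 0.2077]
tcp_rot: [0.036, 0.704, 0.709, 0.016]
force: [0.4, 0.6, -1.9]
width: 0.487
t25.22 pos [ 0.5745 -0.1097  0.2078] tx [-0.004  1.    -0.029] yaw_tx90.24 tz [ 0.073 -0.029 -0.997] w0.491 F [-0.4 -0.  -1.6] q [0.09 0.3  0.01 1.77 0.02 0.99 0.09]
delta tool cm [18.8   0.11  2.25]
jaw yaw0.4 spin needed 0.36
```

View pics/w32.png

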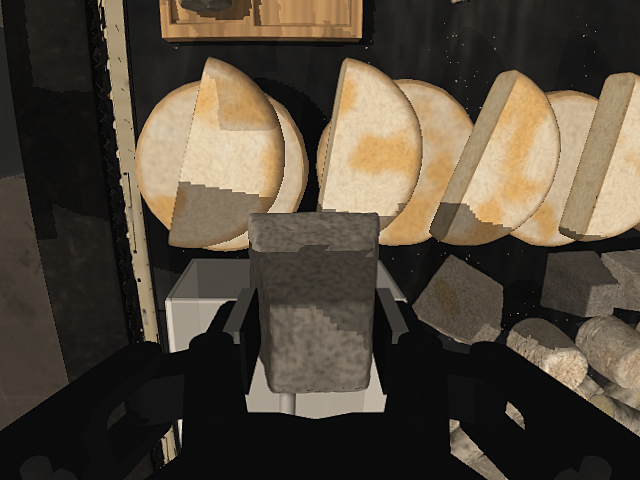

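The pyramid is still held, and the board edge is ahead at the top (rows 0–40). The tool's tilt is the same as at the grasp, so the pyramid hangs level. Carrying on.

```bash
python3 -m jog '{"delta_pos": [[3,0,0],[3.5,0,0],[3.5,0,0],[3,0,0],[2,0,0],[0.5,0,0],[0,0,0]], "spin": [0,0,0,0,0,0,0], "gripper": [0,0,0,0,0,0,0]}' 90; python3 - <<'E'
from h import *
w=snap("wrist","w33");go(.5765,.0775,.1,0)
E
```

```text
t: 25.8
eef_pos: [0.5744, 0.0396, 0.2023]
tcp_rot: [0.038, 0.709, 0.704, 0.014]
force: [0.8, -0.3, -0.9]
width: 0.49
t25.85 pos [0.5744 0.0388 0.2022] tx [ 0.01   0.999 -0.035] yaw_tx89.40 tz [ 0.073 -0.035 -0.997] w0.489 F [ 0.2  0.2 -1.4] q [-0.14  0.3  -0.05  1.79  0.08  0.99 -0.24]
delta tool cm [ 4.23 -0.56 10.07]
jaw yaw-0.5 spin needed -0.45
```

View pics/w33.png

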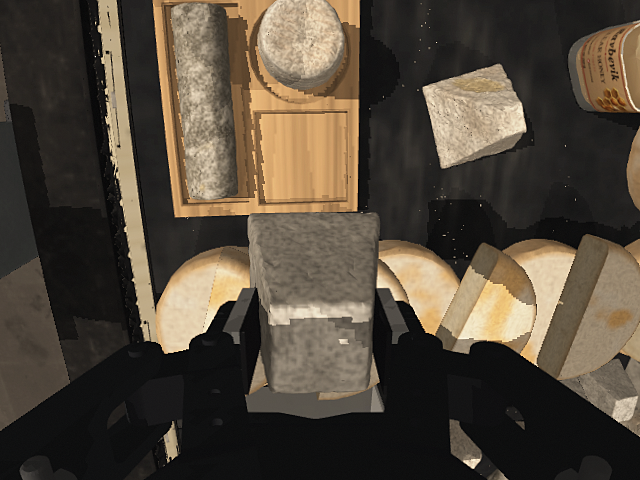

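The square recess shows at (258–349, 111–203). Taking its centre from the same picture's calibration, then lowering.

```bash
python3 - <<'E'
from h import *
w=camera("wrist")
p=plane(w,[(260,112),(347,110),(349,203),(254,203)],.018);print(p.round(4),p.mean(0))
p=plane(w,[(357,0),(359,212),(176,217)],.018);print(p.round(4))
E
python3 -m jog '{"delta_pos": [[1,-0.1,1],[1.2,-0.2,2],[1,-0.2,2],[0.6,0,2],[0,0,1],[0,0,0]], "spin": [-0.4,0,0,0,0,0], "gripper": [0,0,0,0,0,0]}' 90; python3 - <<'E'
from h import *
w=snap("wrist","w34");go(.5765,.0775,.06,0)
E
```

```text
[[0.5424 0.1157 0.018 ]
 [0.6152 0.1167 0.018 ]
 [0.618  0.0367 0.018 ]
 [0.5336 0.0387 0.018 ]] [0.57730106 0.07696221 0.018     ]
[[0.6224 0.2022 0.018 ]
 [0.6273 0.0282 0.018 ]
 [0.4641 0.028  0.018 ]]
t: 26.4
eef_pos: [0.5777, 0.0633, 0.1167]
tcp_rot: [0.041, 0.713, 0.7, 0.013]
force: [-0.9, -0.4, -2.1]
width: 0.49
t26.45 pos [0.5778 0.0632 0.1175] tx [ 0.02   0.999 -0.039] yaw_tx88.88 tz [ 0.076 -0.04  -0.996] w0.488 F [ 0.2  0.3 -2.2] q [-0.19  0.4  -0.06  1.87  0.11  0.81 -0.33]
delta tool cm [ 1.65 -0.6   5.66]
jaw yaw-0.9 spin needed -0.95
```

View pics/w34.png

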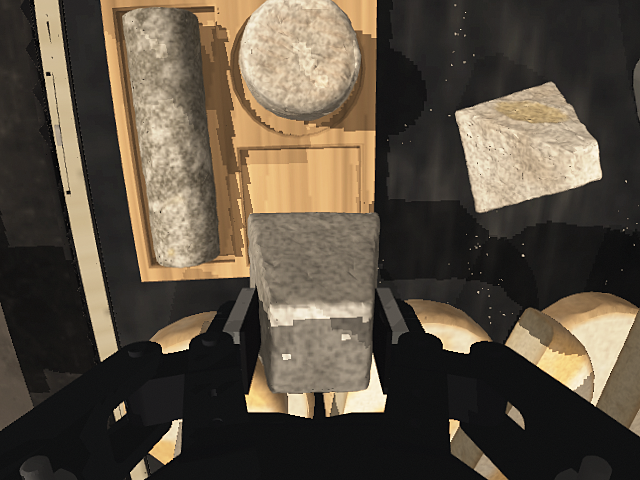

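The recess centre measures (0.577, 0.077). The pyramid sits about (−2, +2) mm from the TCP, so the target is TCP (0.579, 0.075). Lowering.

```bash
python3 -m jog '{"delta_pos": [[0.5,-0.1,1.2],[0.5,-0.2,1.2],[0.3,-0.2,1.2],[0,0,1],[0,0,0]], "spin": [-0.8,0,0,0,0], "gripper": [0,0,0,0,0]}' 90; python3 - <<'E'
from h import *
w=snap("wrist","w35");go(.579,.075,.0164,0)
E
```

```text
t: 26.87
eef_pos: [0.5802, 0.0721, 0.0714]
tcp_rot: [0.044, 0.708, 0.704, 0.015]
force: [0.0, -1.2, -2.4]
width: 0.495
t26.92 pos [0.5805 0.0722 0.0722] tx [ 0.008  0.999 -0.04 ] yaw_tx89.55 tz [ 0.084 -0.04  -0.996] w0.492 F [-1.  0. -2.] q [-0.2   0.46 -0.05  1.9   0.13  0.71 -0.35]
delta tool cm [ 0.5  -0.62  5.53]
jaw yaw-0.3 spin needed -0.25
```

View pics/w35.png

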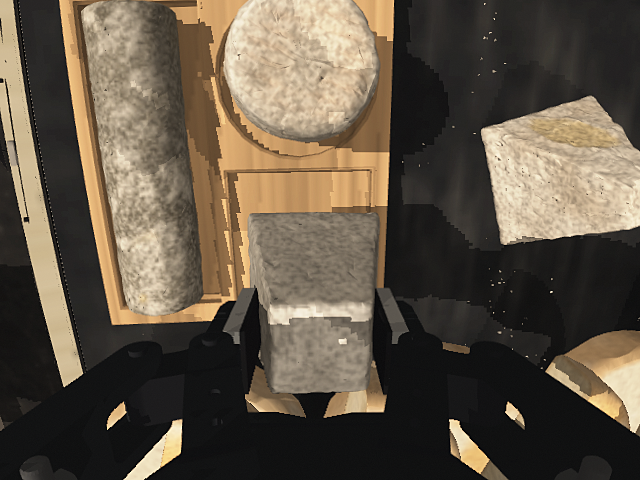

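The pyramid is above the square recess. Lowering further.

```bash
python3 -m jog '{"delta_pos": [[0.2,-0.2,1],[0.2,-0.2,1],[0,-0.2,1],[0,0,0.8],[0,0,0]], "spin": [0,0,0,0,0], "gripper": [0,0,0,0,0]}' 90; python3 - <<'E'
from h import *
w=snap("wrist","w36");go(.579,.075,.0164,0)
E
```

```text
t: 27.33
eef_pos: [0.5795, 0.0745, 0.0323]
tcp_rot: [0.045, 0.709, 0.704, 0.018]
force: [-0.9, -0.9, -2.3]
width: 0.488
t27.38 pos [0.5795 0.0745 0.0328] tx [ 0.009  0.999 -0.039] yaw_tx89.51 tz [ 0.088 -0.039 -0.995] w0.490 F [ 0.1 -0.7 -2. ] q [-0.21  0.52 -0.04  1.93  0.14  0.62 -0.37]
delta tool cm [ 0.11 -0.2   1.62]
jaw yaw-0.3 spin needed -0.30
```

View pics/w36.png

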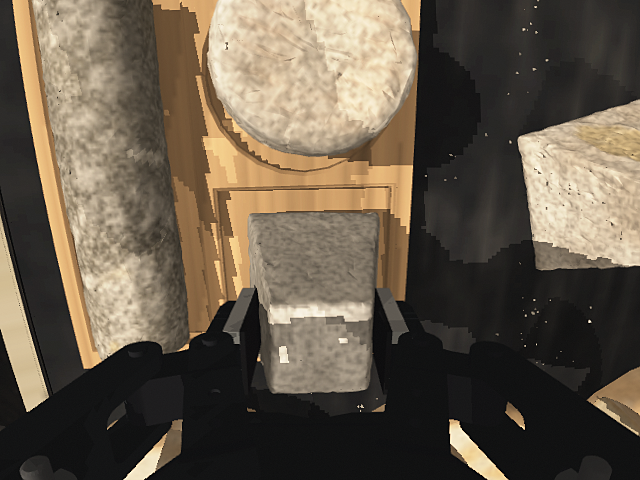

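The recess spans columns 215–390 and the pyramid's base 249–379, so it's about 4 mm too far right. I'm shifting −4 mm along the jaws while lowering.

```bash
python3 -m jog '{"delta_pos": [[0,-0.2,0.2],[0,-0.2,0.4],[0,-0.1,0.4],[0,0,0.2]], "spin": [0,0,0,0], "gripper": [0,0,0,0]}' 90; python3 - <<'E'
from h import *
w=snap("wrist","w37");go(.577,.075,.0164,0)
E
```

```text
t: 27.72
eef_pos: [0.5761, 0.0741, 0.0203]
tcp_rot: [0.046, 0.709, 0.704, 0.018]
force: [-0.4, -0.5, -1.2]
width: 0.489
t27.77 pos [0.5761 0.0741 0.0201] tx [ 0.009  0.999 -0.039] yaw_tx89.49 tz [ 0.09  -0.039 -0.995] w0.489 F [-0.5 -0.8 -2.3] q [-0.22  0.53 -0.04  1.95  0.15  0.59 -0.38]
delta tool cm [0.11 0.06 0.37]
jaw yaw-0.3 spin needed -0.31
```

View pics/w37.png

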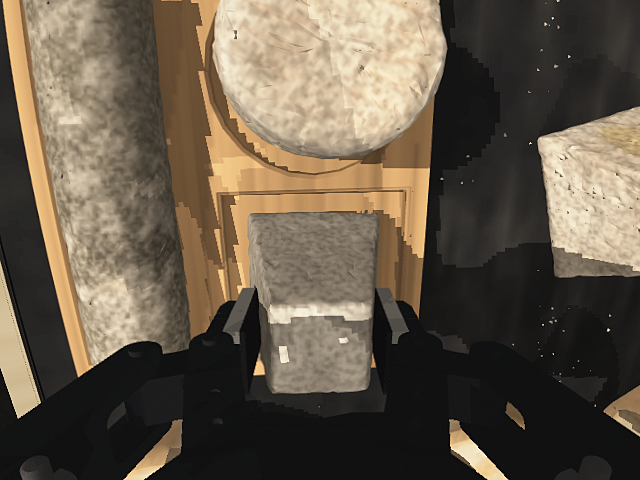

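Now centred: recess columns 219–408, pyramid base 249–378, far gap rows 192–212. Lowering to contact.

```bash
python3 -m jog '{"delta_pos": [[0,0,0.2],[0,0,0.2],[0,0,0.1]], "spin": [0,0,0], "gripper": [0,0,0]}' 90; python3 - <<'E'
from h import *
go(.577,.075,.0164,0)
E
```

```text
t: 28.02
eef_pos: [0.5769, 0.0732, 0.016]
tcp_rot: [0.046, 0.709, 0.704, 0.018]
force: [-6.4, -0.6, 16.4]
width: 0.491
t28.02 pos [0.5769 0.0732 0.016 ] tx [ 0.01   0.999 -0.039] yaw_tx89.45 tz [ 0.09  -0.04  -0.995] w0.491 F [-6.4 -0.6 16.4] q [-0.22  0.54 -0.04  1.95  0.15  0.58 -0.38]
delta tool cm [ 0.18  0.02 -0.05]
jaw yaw-0.3 spin needed -0.34
```

Contact 16 N at the expected height. Opening part way, and rising with a small correction so that the path is vertical.

```bash
python3 -m jog '{"delta_pos": [[0,0,-0.1],[0,0,0],[0,0,0],[0,0.1,-1],[-0.1,0.3,-3],[-0.1,0.3,-3],[-0.1,0.3,-3],[-0.1,0,-2]], "spin": [0,0,0,0,0,0,0,0], "gripper": [0.7,0.7,0.7,0.7,0.7,0.8,1,1]}' 60; python3 - <<'E'
from h import *
w=snap("wrist","w38");st()
E
```

```text
t: 28.68
eef_pos: [0.5737, 0.0739, 0.1399]
tcp_rot: [0.044, 0.709, 0.704, 0.015]
force: [1.1, 0.9, 0.7]
width: 1.004
t28.73 pos [0.5753 0.0743 0.1435] tx [ 0.009  0.999 -0.039] yaw_tx89.50 tz [ 0.088 -0.04  -0.995] w1.000 F [ 0.6 -0.3  2.9] q [-0.2   0.36 -0.06  1.86  0.11  0.85 -0.34]
```

View pics/w38.png

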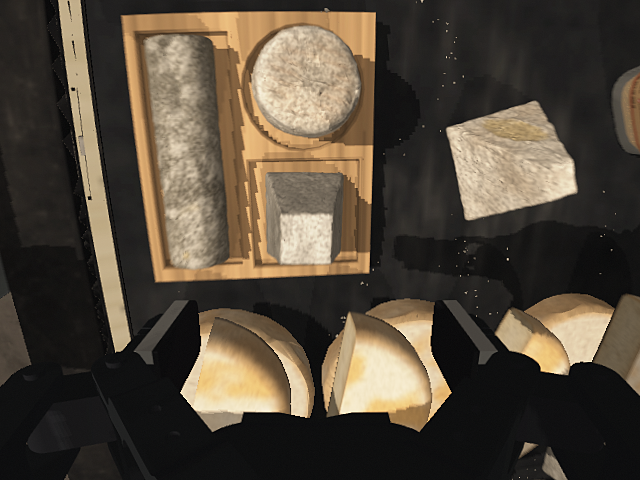

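All three are in their recesses: log at (185,150), drum at (307,80), pyramid at (305,215), and pyramid_a undisturbed at (513,165). I'm measuring them, then moving over the cover.

```bash
python3 - <<'E'
from h import *
w=snap("wrist","w39");np.save("cam39.npy",w,allow_pickle=True);crop(w,"w39c",110,0,410,290,2.06)
E
```

```text
(no output)
```

View pics/w39c.png

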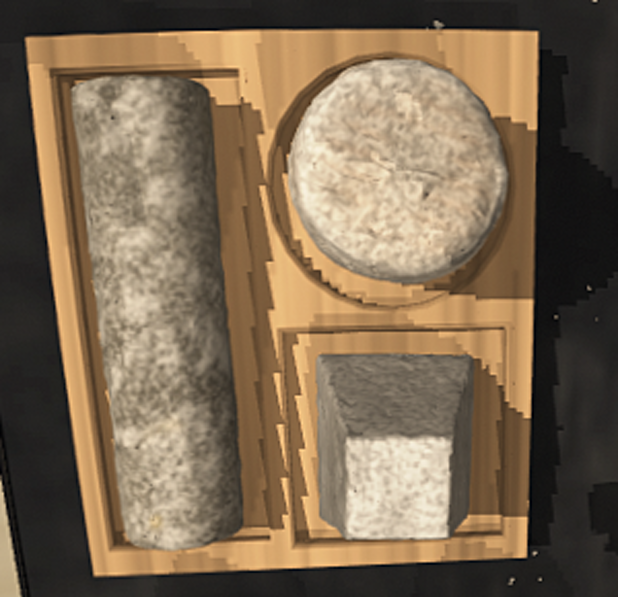

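```bash
python3 -m jog '{"delta_pos": [[0,0,-2],[-2.5,0,-3],[-3.5,0,-2],[-4,0,-1],[-4,0,-1],[-4,0,0],[-4,0,0],[-4,0,0]], "spin": [0,0,0,0,0,0,0,0], "gripper": [1,1,1,1,1,1,1,1]}' 60; python3 -m jog '{"delta_pos": [[-4,0,0],[-4,0,0],[-3,0,0],[-2,0,0],[0,0,0],[0,0,0]], "spin": [0,0,0,0,0,0], "gripper": [1,1,1,1,1,1]}' 60; python3 - <<'E'
from h import *
w=snap("wrist","w40");np.save("cam40.npy",w,allow_pickle=True);st()
E
```

```text
t: 29.45
eef_pos: [0.5663, -0.1784, 0.2473]
tcp_rot: [0.045, 0.701, 0.712, 0.02]
force: [1.1, 0.7, -0.3]
width: 1.005
t: 29.95
eef_pos: [0.5621, -0.3269, 0.2515]
tcp_rot: [0.046, 0.706, 0.707, 0.017]
force: [-0.9, 0.8, -0.8]
width: 0.999
t30.00 pos [ 0.5619 -0.327   0.2515] tx [ 0.     0.999 -0.041] yaw_tx89.99 tz [ 0.089 -0.04  -0.995] w0.998 F [-0.4  0.3 -0.1] q [ 0.37  0.36  0.11  1.58 -0.05  1.1   0.5 ]
```

View pics/w40.png

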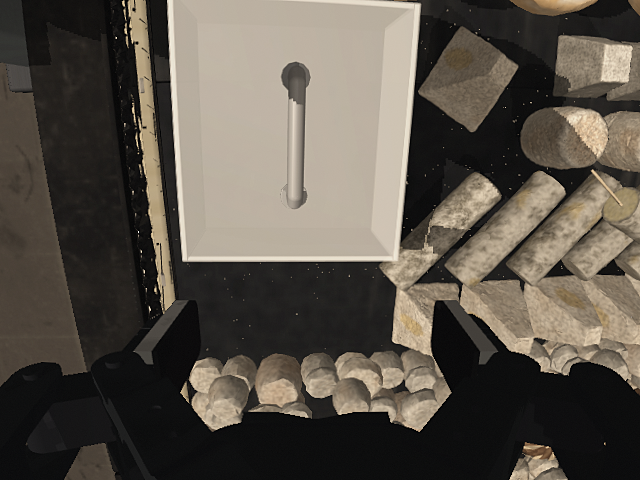

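The board crop shows all three seated inside their recess outlines. In the new view the cover's roof corners are (168,0), (420,2), (400,261) and (183,261), with the handle bar at columns 288–304, rows 75–200. Working out both sets of positions.

```bash
python3 - <<'E'
from h import *
w=np.load("cam39.npy",allow_pickle=True).item();f=lambda L:[(110+x/2.06,y/2.06) for x,y in L]
bc=plane(w,f([(25,37),(538,30),(527,557),(94,576)]),.018);print("board",bc.round(4).tolist(),bc.mean(0).round(4))
print("drum top",plane(w,f([(398,168)]),.083).round(4))
t=plane(w,f([(318,355),(472,355)]),.013);print("tr far edge",t.round(4).tolist(),"c",(t.mean(0)-[0,.0315,0]).round(4))
t=plane(w,f([(348,437),(450,437),(448,538),(345,538)]),.067);print("tr top",t.mean(0).round(4))
print("log far",plane(w,f([(140,78)]),.04).round(4),"sides",plane(w,f([(100,320),(230,320)]),.030).round(4).tolist())
w=np.load("cam40.npy",allow_pickle=True).item()
c=plane(w,[(168,0),(420,2),(400,261),(183,261)],.094);print("roof",c.round(4).tolist(),c.mean(0).round(4))
b=plane(w,[(296,80),(296,195)],.122);print("bar",b.round(4).tolist(),b.mean(0),"yaw",np.degrees(np.arctan2(*(b[0]-b[1])[[1,0]])))
print([ (round(np.linalg.norm(c[i]-c[j]),4),round(np.degrees(np.arctan2(*(c[i]-c[j])[[1,0]])),2)) for i,j in [(1,0),(2,3),(0,3),(1,2)]])
E
```

```text
board [[0.4618, 0.2112, 0.018], [0.6245, 0.2128, 0.018], [0.6262, 0.0297, 0.018], [0.4632, 0.0286, 0.018]] [0.5439 0.1206 0.018 ]
drum top [[0.5747 0.1647 0.083 ]]
tr far edge [[0.5498, 0.1076, 0.013], [0.6046, 0.1066, 0.013]] c [0.5772 0.0756 0.013 ]
tr top [0.5744 0.0743 0.067 ]
log far [[0.502  0.1941 0.04  ]] sides [[0.4804, 0.1232, 0.03], [0.5224, 0.1221, 0.03]]
roof [[0.4702, -0.1727, 0.094], [0.6543, -0.1703, 0.094], [0.6513, -0.3767, 0.094], [0.4646, -0.371, 0.094]] [ 0.5601 -0.2727  0.094 ]
bar [[0.5601, -0.2304, 0.122], [0.5593, -0.3108, 0.122]] [ 0.55966898 -0.27061286  0.122     ] yaw 89.44171479988907
[(np.float64(0.1841), np.float64(0.74)), (np.float64(0.1868), np.float64(-1.75)), (np.float64(0.1983), np.float64(88.38)), (np.float64(0.2064), np.float64(89.17))]
```

The board checks against its centre (0.544, 0.1205): drum (+31,+44), pyramid (+33,−45), log (−43,+2) mm, all in tolerance. The cover's centre is (0.560, −0.272) with yaw about −0.6°. Moving over its handle.

```bash
python3 -m jog '{"delta_pos": [[1.5,0,1.5],[1.8,0,2],[1.5,-0.1,2],[0.4,-0.2,2],[0,-0.2,1],[0,0,0]], "spin": [0.5,0,0,0,0,0], "gripper": [1,1,1,1,1,1]}' 60; python3 - <<'E'
from h import *
w=snap("wrist","w41");go(.5627,-.272,.13,-0.6)
E
```

```text
t: 30.5
eef_pos: [0.567, -0.2674, 0.1624]
tcp_rot: [0.046, 0.706, 0.707, 0.02]
force: [-0.1, 0.2, 0.0]
width: 0.997
t30.55 pos [ 0.5675 -0.2675  0.1634] tx [-0.     0.999 -0.037] yaw_tx90.02 tz [ 0.094 -0.037 -0.995] w1.004 F [-0.6  0.6 -0.8] q [ 0.3   0.4   0.09  1.75 -0.04  0.89  0.4 ]
delta tool cm [-0.33 -0.79  3.29]
jaw yaw0.2 spin needed 0.82
```

View pics/w41.png

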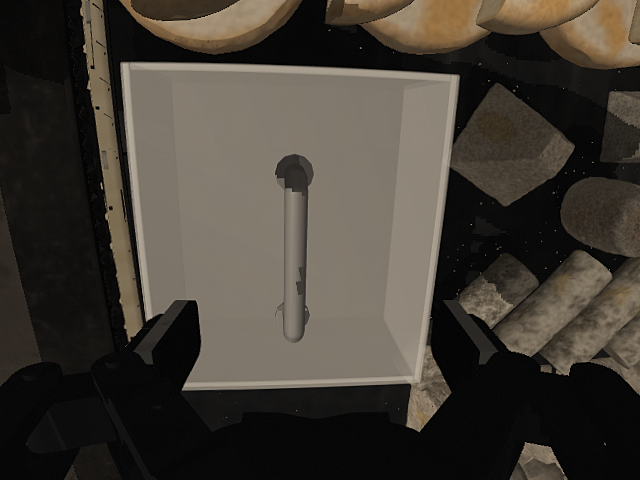

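The handle bar is at columns 285–307, rows 175–335, and the roof corners are all in view. Re-measuring from this nearer picture before descending.

```bash
python3 - <<'E'
from h import *
w=camera("wrist")
b=plane(w,[(296,180),(294,330)],.122);print("bar",b.round(4).tolist(),b.mean(0))
c=plane(w,[(124,63),(459,74),(418,383),(158,389)],.094);print("roof",c.round(4).tolist(),c.mean(0).round(4))
print([ (round(np.linalg.norm(c[i]-c[j]),4),round(np.degrees(np.arctan2(*(c[i]-c[j])[[1,0]])),2)) for i,j in [(1,0),(2,3),(0,3),(1,2)]])
E
python3 -m jog '{"delta_pos": [[-0.1,-0.3,0.8],[-0.1,-0.3,0.8],[0,-0.3,0.8],[0,0,0.6],[0,0,0]], "spin": [0.8,0,0,0,0], "gripper": [1,1,1,1,1]}' 60; python3 - <<'E'
from h import *
go(.5627,-.272,.087,-0.6)
E
```

```text
bar [[0.5613, -0.2258, 0.122], [0.5591, -0.3121, 0.122]] [ 0.56021452 -0.26897783  0.122     ]
roof [[0.472, -0.1661, 0.094], [0.6557, -0.1701, 0.094], [0.649, -0.3777, 0.094], [0.4665, -0.371, 0.094]] [ 0.5608 -0.2712  0.094 ]
[(np.float64(0.1837), np.float64(-1.25)), (np.float64(0.1826), np.float64(-2.12)), (np.float64(0.2049), np.float64(88.46)), (np.float64(0.2077), np.float64(88.15))]
t: 31.02
eef_pos: [0.5633, -0.2753, 0.1357]
tcp_rot: [0.051, 0.712, 0.7, 0.021]
force: [-0.5, -0.8, -0.5]
width: 0.999
t31.02 pos [ 0.5633 -0.2753  0.1357] tx [ 0.019  0.999 -0.041] yaw_tx88.89 tz [ 0.102 -0.042 -0.994] w0.999 F [-0.5 -0.8 -0.5] q [ 0.31  0.42  0.09  1.79 -0.05  0.82  0.4 ]
delta tool cm [ 0.53 -0.56  4.82]
jaw yaw-0.9 spin needed -0.27
```

```bash
python3 -m jog '{"delta_pos": [[0.2,-0.2,1.2],[0.2,-0.2,1.2],[0.1,-0.1,1.2],[0,0,0.8],[0,0,0]], "spin": [0.6,0,0,0,0], "gripper": [1,1,1,1,1]}' 60; python3 - <<'E'
from h import *
w=snap("wrist","w42");go(.5636,-.272,.087,-1.6)
E
```

```text
t: 31.43
eef_pos: [0.5634, -0.2741, 0.0901]
tcp_rot: [0.052, 0.717, 0.695, 0.022]
force: [-0.7, 0.6, -0.1]
width: 1.001
t31.48 pos [ 0.5636 -0.2742  0.0908] tx [ 0.033  0.999 -0.041] yaw_tx88.10 tz [ 0.104 -0.044 -0.994] w0.999 F [-0.6  0.1 -0.5] q [ 0.31  0.48  0.09  1.83 -0.06  0.73  0.39]
delta tool cm [ 0.23 -0.04  0.36]
jaw yaw-1.7 spin needed -0.05
```

View pics/w42.png

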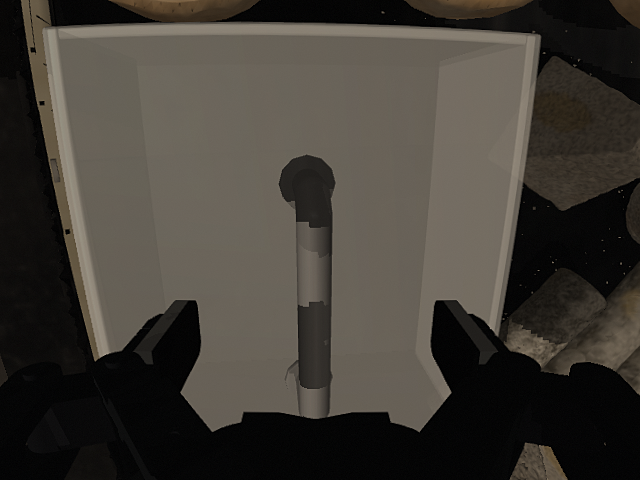

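The bar is centred at column 314 and parallel to the pads. Going 4 mm lower and closing firmly.

```bash
python3 -m jog '{"delta_pos": [[0.2,0,0.3],[0,0,0.1],[0,0,0],[0,0,0],[0,0,0],[0,0,0],[0,0,0],[0,0,0]], "spin": [0,0,0,0,0,0,0,0], "gripper": [0.8,0.6,0.4,0.2,0.1,0,0,0]}' 100; python3 - <<'E'
from h import *
w=snap("wrist","w43");st()
E
```

```text
t: 32.15
eef_pos: [0.5652, -0.2732, 0.0891]
tcp_rot: [0.054, 0.717, 0.695, 0.023]
force: [0.1, 0.2, -2.1]
width: 0.1
t32.20 pos [ 0.5652 -0.2732  0.0891] tx [ 0.034  0.999 -0.042] yaw_tx88.07 tz [ 0.107 -0.045 -0.993] w0.101 F [-0.5 -0.2 -1.5] q [ 0.31  0.48  0.09  1.83 -0.06  0.72  0.39]
```

View pics/w43.png

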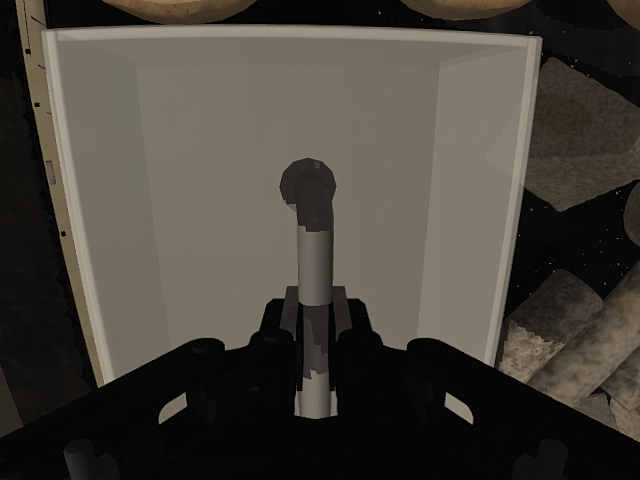

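The bar is gripped (width 0.10, about 12 mm). Lifting slowly at first.

```bash
python3 -m jog '{"delta_pos": [[0,0,-0.5],[0,0,-1],[0,0,-1.5],[0,0,-1.5],[0,0,0]], "spin": [0,0,0,0,0], "gripper": [0,0,0,0,0]}' 100; python3 - <<'E'
from h import *
w=snap("wrist","w44");st();c=camera("scene");crop(c,"sc44",300,190,480,340,4)
E
```

```text
t: 32.62
eef_pos: [0.5572, -0.2698, 0.1342]
tcp_rot: [0.05, 0.717, 0.695, 0.021]
force: [0.6, 0.7, -4.3]
width: 0.101
t32.67 pos [ 0.5568 -0.2696  0.1329] tx [ 0.033  0.999 -0.039] yaw_tx88.09 tz [ 0.099 -0.042 -0.994] w0.100 F [-1.2 -0.2 -4.4] q [ 0.3   0.42  0.09  1.81 -0.05  0.81  0.38]
```

View pics/w44.png

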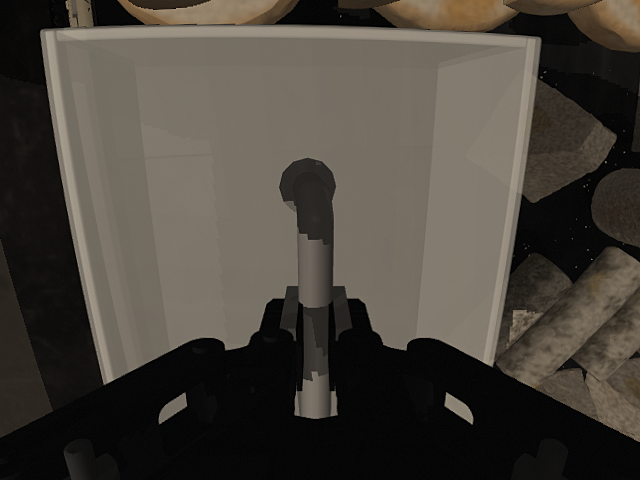

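View pics/sc44.png

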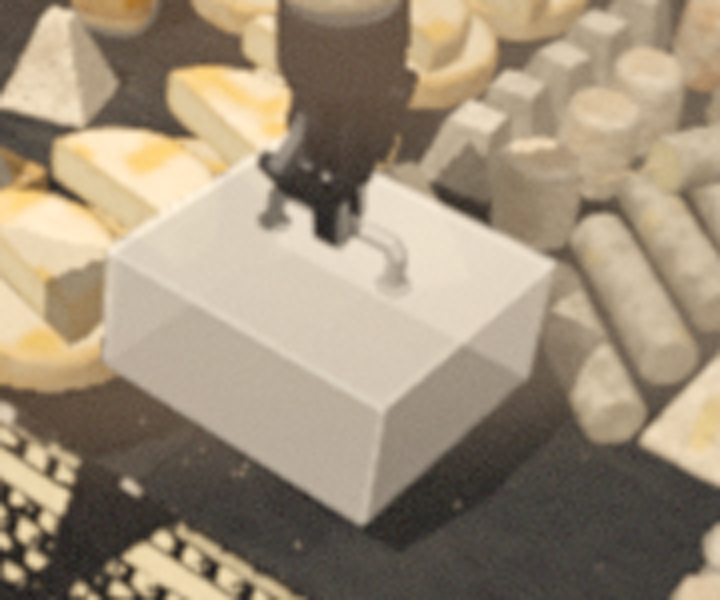

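The cover is up and level in both views, clear of its surroundings. Raising it well above the wheels and the drum.

```bash
python3 -m jog '{"delta_pos": [[0,0.2,-2],[0,0.3,-2.5],[0,0.3,-3],[0,0.3,-3],[0,0.2,-2],[0,0,-1],[0,0,0]], "spin": [0,0,0,0,0,0,0], "gripper": [0,0,0,0,0,0,0]}' 100; python3 - <<'E'
from h import *
go(.549,.118,.28,0.2)
E
```

```text
t: 33.3
eef_pos: [0.5518, -0.2618, 0.263]
tcp_rot: [0.041, 0.717, 0.695, 0.017]
force: [-0.6, -0.4, -4.8]
width: 0.101
t33.30 pos [ 0.5518 -0.2618  0.263 ] tx [ 0.032  0.999 -0.033] yaw_tx88.15 tz [ 0.082 -0.035 -0.996] w0.101 F [-0.6 -0.4 -4.8] q [ 0.28  0.29  0.11  1.66 -0.03  1.11  0.36]
delta tool cm [37.87 -1.25 -3.06]
jaw yaw-1.7 spin needed -1.89
```

```bash
python3 -m jog '{"delta_pos": [[1.5,0,-0.5],[2.5,0,-0.5],[3,-0.1,-0.3],[3,-0.1,-0.2],[3,-0.1,-0.1],[3,-0.1,0],[3,-0.1,0],[2.5,0,0]], "spin": [-0.6,-0.6,-0.6,0,0,0,0,0], "gripper": [0,0,0,0,0,0,0,0]}' 100; python3 - <<'E'
from h import *
go(.549,.118,.25,0.2);c=camera("scene");s=camera("side");crop(c,"sc45",200,130,440,310,3);crop(s,"si45",180,120,420,300,3)
E
```

```text
t: 33.97
eef_pos: [0.5394, -0.0427, 0.2558]
tcp_rot: [0.035, 0.71, 0.704, 0.009]
force: [0.5, -0.2, -5.0]
width: 0.1
t33.97 pos [ 0.5394 -0.0427  0.2558] tx [ 0.009  0.999 -0.036] yaw_tx89.46 tz [ 0.062 -0.037 -0.997] w0.100 F [ 0.5 -0.2 -5. ] q [-0.02  0.19 -0.02  1.8   0.05  1.09 -0.07]
delta tool cm [16.09  0.81  0.04]
jaw yaw-0.4 spin needed -0.61
```

View pics/sc45.png

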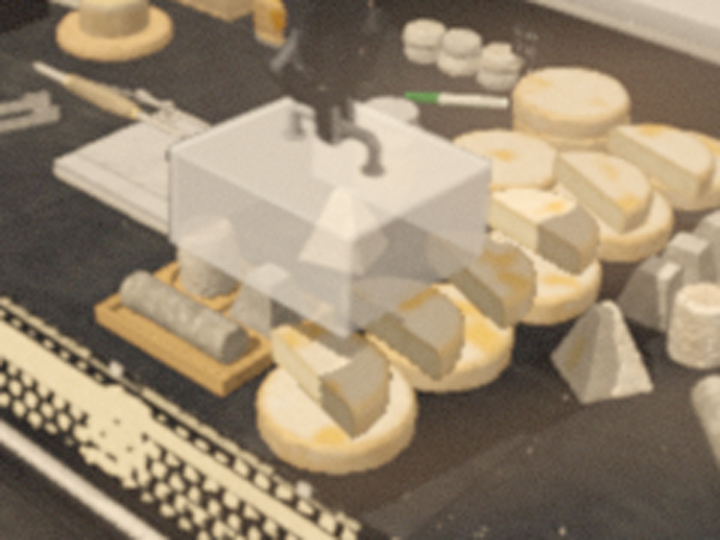

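View pics/si45.png

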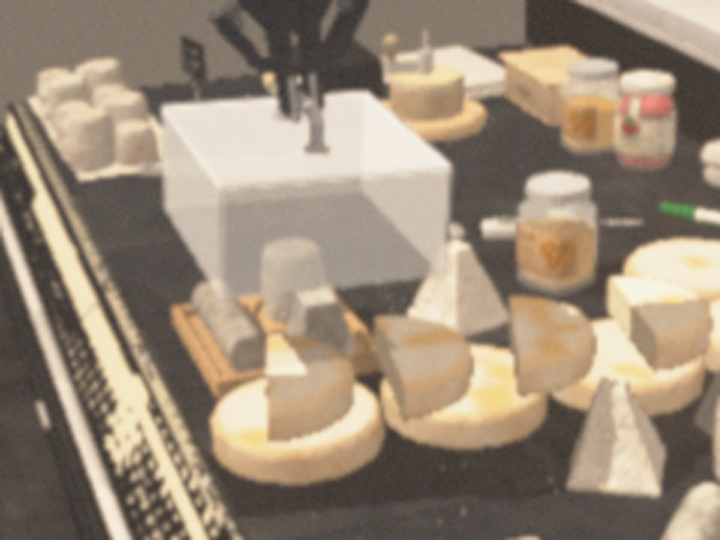

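The cover is high and nearly level above the wheels, with the loaded board to its left intact and both pointed pyramids in place. Carrying on to above the board.

```bash
cat >> h.py <<'E'
def cov(tx,ty,foot):
    from scipy.spatial.transform import Rotation as Ro
    o=st();q=o["tcp_rot"];R=Ro.from_quat([q[1],q[2],q[3],q[0]]);R0=Ro.from_quat([.717,.695,.023,.054])
    D=R*R0.inv();v=D.apply([-.0047,.0027,-.0891]);C0=Ro.from_euler('z',-1.6,degrees=True);C=(D*C0).as_matrix()
    org=o["eef_pos"]+v;print("cover origin",org.round(4),"yaw %.2f"%np.degrees(np.arctan2(C[1,0],C[0,0])),"zaxis",C[:,2].round(3))
    d=R.as_matrix().T@(np.array([tx,ty,foot])-org)*100;print("delta tool cm",d.round(2))
E
python3 -m jog '{"delta_pos": [[2,0.1,0],[3,0.1,0],[3,0.1,0],[2.5,0.1,0],[1.5,0.1,0],[0.5,0,0],[0,0,0]], "spin": [-0.6,0,0,0,0,0,0], "gripper": [0,0,0,0,0,0,0]}' 100; python3 - <<'E'
from h import *
cov(.5442,.1205,.13);w=snap("wrist","w46")
E
```

```text
t: 34.65
eef_pos: [0.5371, 0.0914, 0.2384]
tcp_rot: [0.029, 0.702, 0.711, 0.002]
force: [-0.8, -0.2, -3.9]
width: 0.1
t34.65 pos [0.5371 0.0914 0.2384] tx [-0.012  0.999 -0.038] yaw_tx90.69 tz [ 0.044 -0.037 -0.998] w0.100 F [-0.8 -0.2 -3.9] q [-0.2   0.24 -0.11  1.79  0.08  1.09 -0.33]
cover origin [0.5264 0.0942 0.1498] yaw 0.86 zaxis [ 0.066 -0.004  0.998]
delta tool cm [2.68 1.72 1.96]
```

View pics/w46.png

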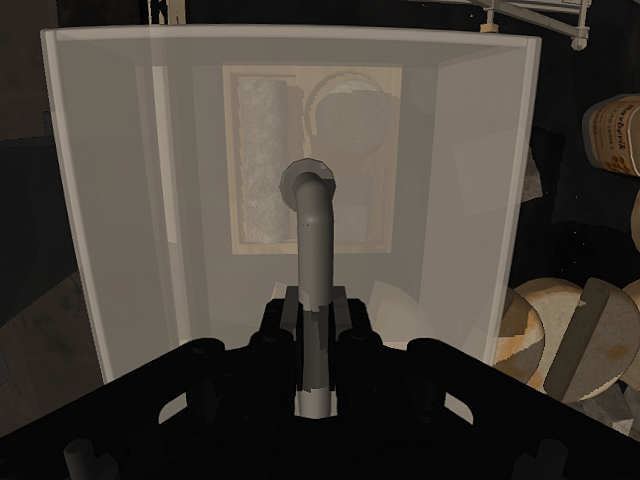

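The board is visible through the cover, which is about 2.7 cm short in y and 1.7 cm in x. The tool's drift has tilted the cover by about 0.066 rad, which I'll watch. Correcting position while still above the drum.

```bash
python3 -m jog '{"delta_pos": [[0.7,0.5,0.3],[0.8,0.5,0.4],[0.7,0.4,0.4],[0.3,0.2,0.3],[0,0,0],[0,0,0]], "spin": [0.3,0,0,0,0,0], "gripper": [0,0,0,0,0,0]}' 100; python3 - <<'E'
from h import *
cov(.5442,.1205,.11)
w=snap("wrist","w47");c=camera("scene");s=camera("side");crop(c,"sc47",170,130,380,290,3.5);crop(s,"si47",170,120,380,280,3.5)
E
```

```text
t: 35.2
eef_pos: [0.5558, 0.1113, 0.2208]
tcp_rot: [0.029, 0.707, 0.706, 0.001]
force: [-0.9, -0.2, -4.5]
width: 0.101
t35.20 pos [0.5558 0.1113 0.2208] tx [ 0.002  0.999 -0.041] yaw_tx89.88 tz [ 0.042 -0.041 -0.998] w0.101 F [-0.9 -0.2 -4.5] q [-0.23  0.29 -0.11  1.76  0.09  1.07 -0.38]
cover origin [0.545  0.114  0.1322] yaw 0.04 zaxis [ 0.067 -0.002  0.998]
delta tool cm [ 0.74 -0.18  2.19]
```

View pics/w47.png

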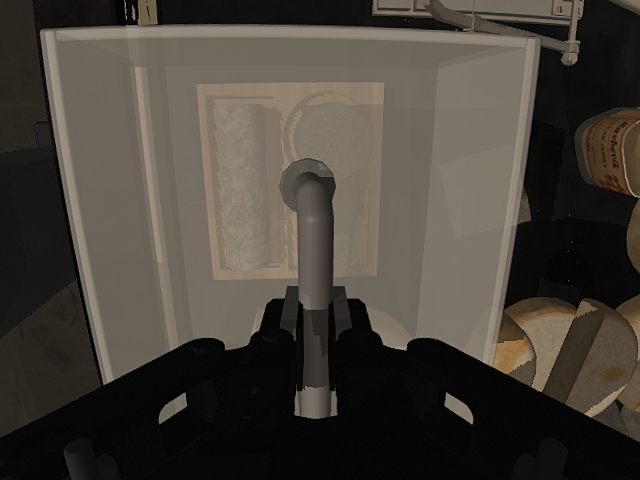

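View pics/sc47.png

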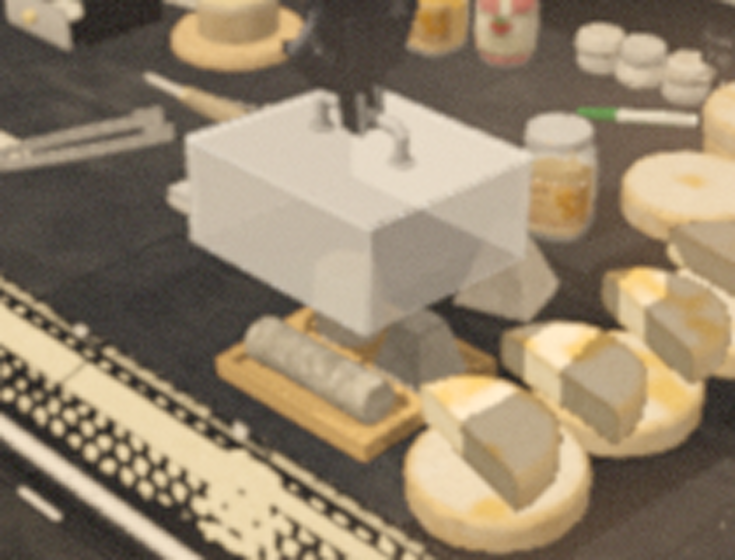

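View pics/si47.png

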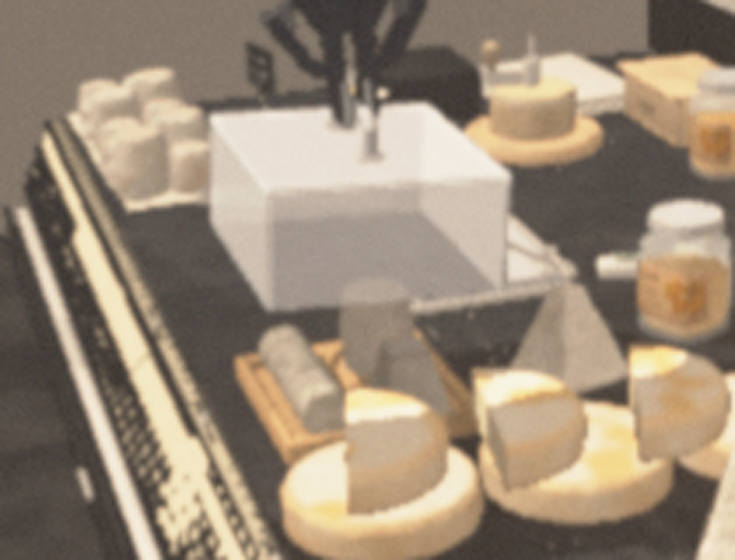

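The cover hangs directly over the board in all three views, wedges clear, but tilted (right side low) by about 0.067 rad. Lowering in stages; near contact I'll soften the grip so the bar can turn in the pads and the cover settles flat.

```bash
python3 -m jog '{"delta_pos": [[0.2,-0.1,0.6],[0.2,-0.1,0.8],[0.2,-0.1,0.8],[0.1,0,0.6],[0,0,0]], "spin": [-0.2,0,0,0,0], "gripper": [0,0,0,0,0]}' 100; python3 - <<'E'
from h import *
cov(.5442,.1205,.05)
E
```

```text
t: 35.77
eef_pos: [0.5534, 0.1168, 0.1908]
tcp_rot: [0.03, 0.706, 0.707, 0.001]
force: [0.1, -0.3, -4.9]
width: 0.102
t35.77 pos [0.5534 0.1168 0.1908] tx [-0.001  0.999 -0.04 ] yaw_tx90.03 tz [ 0.044 -0.04  -0.998] w0.102 F [ 0.1 -0.3 -4.9] q [-0.24  0.32 -0.11  1.8   0.1   1.01 -0.4 ]
cover origin [0.5428 0.1195 0.1022] yaw 0.20 zaxis [ 0.065 -0.002  0.998]
delta tool cm [ 0.31 -0.09  5.21]
```

```bash
python3 -m jog '{"delta_pos": [[0.1,0,0.8],[0.1,0,1],[0.1,0,1],[0,0,1],[0,0,0.8],[0,0,0]], "spin": [0,0,0,0,0,0], "gripper": [0,0,0,0,0,0]}' 100; python3 - <<'E'
from h import *
cov(.5442,.1205,.02);c=camera("scene");s=camera("side");crop(c,"sc48",170,130,380,290,3.5);crop(s,"si48",170,120,380,280,3.5)
E
```

```text
t: 36.27
eef_pos: [0.5552, 0.118, 0.1388]
tcp_rot: [0.03, 0.706, 0.707, 0.001]
force: [-0.5, -0.3, -4.7]
width: 0.101
t36.27 pos [0.5552 0.118  0.1388] tx [-0.001  0.999 -0.041] yaw_tx90.05 tz [ 0.043 -0.041 -0.998] w0.101 F [-0.5 -0.3 -4.7] q [-0.24  0.38 -0.11  1.85  0.12  0.9  -0.41]
cover origin [0.5445 0.1207 0.0503] yaw 0.22 zaxis [ 0.067 -0.001  0.998]
delta tool cm [ 0.11 -0.16  3.02]
```

View pics/sc48.png

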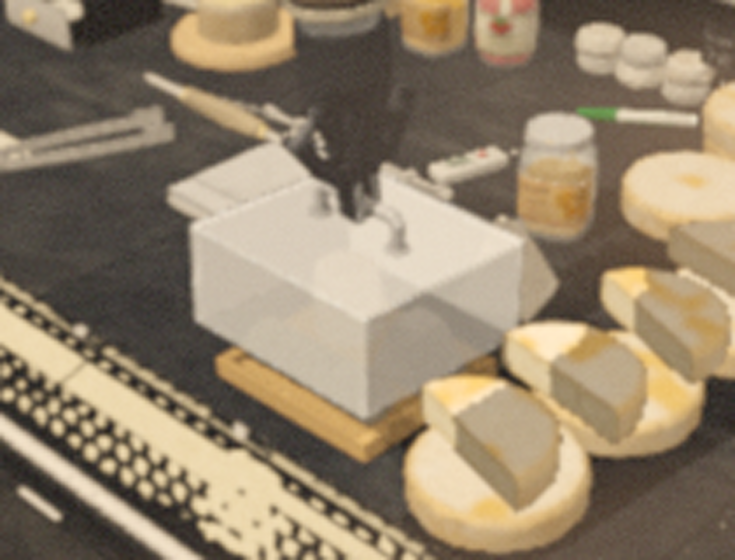

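View pics/si48.png

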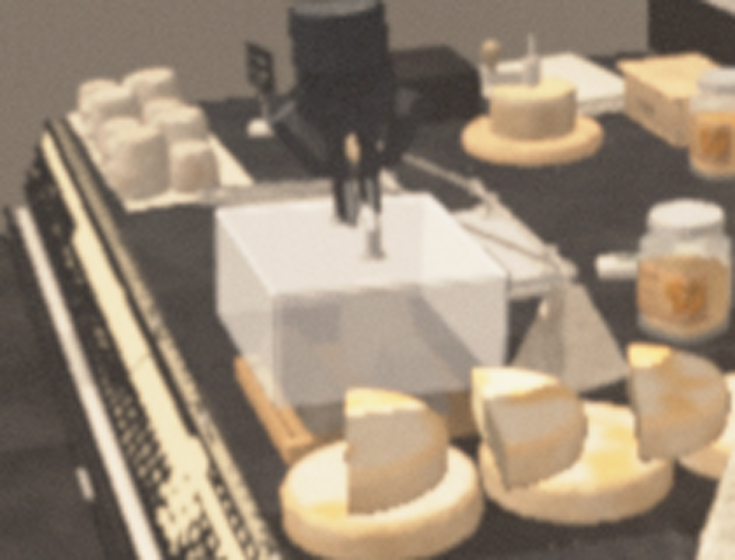

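```bash
python3 -m jog '{"delta_pos": [[0,-0.1,0.5],[0,-0.1,0.6],[0.1,0,0.6],[0,0,0.4],[0,0,0]], "spin": [0,0,0,0,0], "gripper": [0,0,0,0,0]}' 100; python3 - <<'E'
from h import *
cov(.5442,.1205,.0)
w=snap("wrist","w49")
E
```

```text
t: 36.78
eef_pos: [0.5561, 0.1188, 0.1191]
tcp_rot: [0.031, 0.706, 0.707, 0.003]
force: [-0.1, -0.5, -5.3]
width: 0.097
t36.78 pos [0.5561 0.1188 0.1191] tx [-0.     0.999 -0.039] yaw_tx90.03 tz [ 0.048 -0.039 -0.998] w0.097 F [-0.1 -0.5 -5.3] q [-0.25  0.4  -0.11  1.87  0.13  0.85 -0.42]
cover origin [0.5459 0.1216 0.0305] yaw 0.21 zaxis [ 0.062 -0.003  0.998]
delta tool cm [ 0.01 -0.31  3.04]
```

View pics/w49.png

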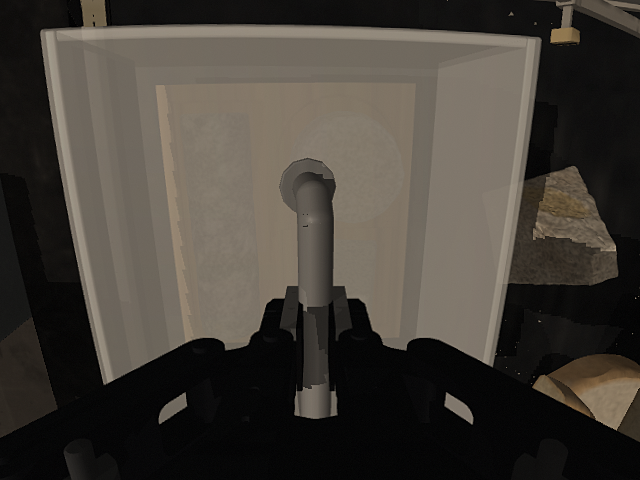

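Through the roof the board spans columns 156–416 and the cover's inner rim 135–437, so they are concentric. Lowering to first contact.

```bash
python3 -m jog '{"delta_pos": [[0,-0.1,0.5],[0,-0.1,0.6],[0,-0.1,0.5],[0,0,0.3],[0,0,0]], "spin": [0,0,0,0,0], "gripper": [0,0,0,0,0]}' 100; python3 - <<'E'
from h import *
cov(.5442,.1205,.0)
E
```

```text
t: 37.25
eef_pos: [0.5543, 0.1182, 0.0988]
tcp_rot: [0.031, 0.706, 0.707, 0.004]
force: [0.2, -0.1, -4.8]
width: 0.102
t37.25 pos [0.5543 0.1182 0.0988] tx [-0.001  0.999 -0.039] yaw_tx90.03 tz [ 0.049 -0.039 -0.998] w0.102 F [ 0.2 -0.1 -4.8] q [-0.25  0.42 -0.1   1.89  0.13  0.8  -0.43]
cover origin [0.5442 0.1211 0.0102] yaw 0.22 zaxis [ 0.06  -0.003  0.998]
delta tool cm [-0.02 -0.05  1.02]
```

Foot 10 mm up at the centre, right rim about 5 mm. Softening the grip and lowering in small steps with force checks.

```bash
python3 -m jog '{"delta_pos": [[0,0,0],[0,0,0.2],[0,0,0.2],[0,0,0.2]], "spin": [0,0,0,0], "gripper": [0,0,0,0]}' 25; python3 - <<'E'
from h import *
cov(.5442,.1205,.0)
E
```

```text
t: 37.58
eef_pos: [0.5535, 0.1182, 0.0934]
tcp_rot: [0.031, 0.706, 0.707, 0.003]
force: [-19.1, -1.2, 23.2]
width: 0.101
t37.58 pos [0.5535 0.1182 0.0934] tx [-0.     0.999 -0.039] yaw_tx90.03 tz [ 0.047 -0.039 -0.998] w0.101 F [-19.1  -1.2  23.2] q [-0.25  0.43 -0.1   1.89  0.13  0.8  -0.43]
cover origin [0.5432 0.121  0.0048] yaw 0.20 zaxis [ 0.062 -0.003  0.998]
delta tool cm [-0.03  0.08  0.48]
```

```bash
python3 -m jog '{"delta_pos": [[0,0,0],[0,0,0.1],[0,0,0.2]], "spin": [0,0,0], "gripper": [0,0,0]}' 20; python3 - <<'E'
from h import *
cov(.5442,.1205,.0);s=camera("side");crop(s,"si50",210,160,340,260,5.5)
E
```

```text
t: 37.83
eef_pos: [0.5517, 0.1184, 0.0923]
tcp_rot: [0.03, 0.706, 0.707, 0.002]
force: [-17.3, -2.0, 22.3]
width: 0.099
t37.83 pos [0.5517 0.1184 0.0923] tx [-0.001  0.999 -0.04 ] yaw_tx90.05 tz [ 0.044 -0.04  -0.998] w0.099 F [-17.3  -2.   22.3] q [-0.25  0.43 -0.1   1.9   0.13  0.8  -0.44]
cover origin [0.5411 0.1212 0.0037] yaw 0.22 zaxis [ 0.065 -0.002  0.998]
delta tool cm [-0.05  0.3   0.39]
```

View pics/si50.png

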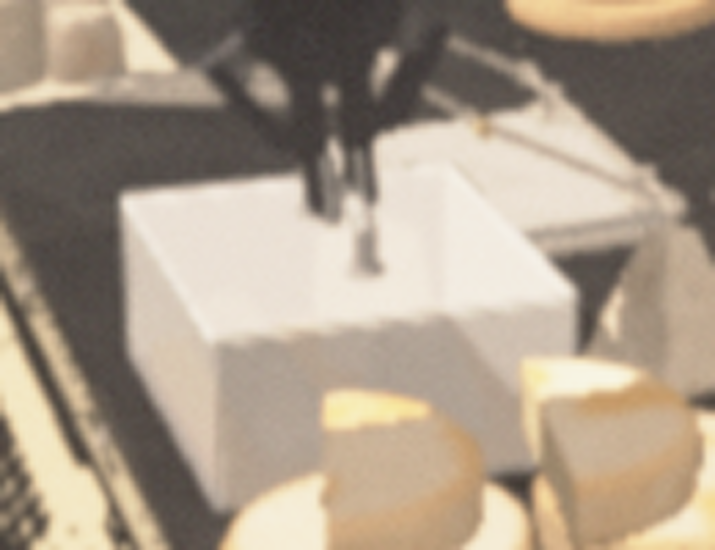

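The cover is down on its right rim, with the left rim only a few mm up, and about 3 mm too far left. I'm nudging it back, then opening the jaws gradually.

```bash
python3 -m jog '{"delta_pos": [[0,0.3,0],[0,0.2,0.1],[0,0,0.1],[0,0,0]], "spin": [0,0,0,0], "gripper": [0,0,0,0]}' 20; python3 - <<'E'
from h import *
cov(.5442,.1205,.0)
E
```

```text
t: 38.22
eef_pos: [0.553, 0.1184, 0.0939]
tcp_rot: [0.028, 0.706, 0.708, -0.0]
force: [-0.4, 0.4, -4.7]
width: 0.102
t38.22 pos [0.553  0.1184 0.0939] tx [-0.001  0.999 -0.041] yaw_tx90.08 tz [ 0.04  -0.041 -0.998] w0.102 F [-0.4  0.4 -4.7] q [-0.25  0.43 -0.1   1.89  0.13  0.81 -0.43]
cover origin [0.542  0.121  0.0053] yaw 0.23 zaxis [ 0.07  -0.001  0.998]
delta tool cm [-0.03  0.2   0.54]
```

```bash
python3 -m jog '{"delta_pos": [[0,0.2,0.1],[0,0.1,0.2],[0,0,0]], "spin": [0,0,0], "gripper": [0,0,0]}' 20; python3 - <<'E'
from h import *
cov(.5442,.1205,.0)
E
```

```text
t: 38.47
eef_pos: [0.5524, 0.1185, 0.0939]
tcp_rot: [0.027, 0.706, 0.708, -0.003]
force: [0.1, -0.3, -3.4]
width: 0.099
t38.47 pos [0.5524 0.1185 0.0939] tx [-0.002  0.999 -0.042] yaw_tx90.10 tz [ 0.033 -0.042 -0.999] w0.099 F [ 0.1 -0.3 -3.4] q [-0.25  0.43 -0.1   1.88  0.13  0.81 -0.43]
cover origin [0.5408 0.121  0.0054] yaw 0.23 zaxis [0.076 0.    0.997]
delta tool cm [-0.03  0.32  0.56]
```

```bash
python3 -m jog '{"delta_pos": [[0,0.3,-0.1],[0,0.2,0],[0,0,0.2]], "spin": [0,0,0], "gripper": [0,0,0]}' 20; python3 - <<'E'
from h import *
cov(.5442,.1205,.0)
E
```

```text
t: 38.72
eef_pos: [0.5574, 0.1187, 0.0941]
tcp_rot: [0.026, 0.706, 0.708, -0.003]
force: [-20.2, -0.6, 28.2]
width: 0.102
t38.72 pos [0.5574 0.1187 0.0941] tx [-0.002  0.999 -0.042] yaw_tx90.10 tz [ 0.033 -0.042 -0.999] w0.102 F [-20.2  -0.6  28.2] q [-0.25  0.44 -0.1   1.87  0.13  0.82 -0.43]
cover origin [0.5458 0.1212 0.0057] yaw 0.23 zaxis [0.077 0.    0.997]
delta tool cm [-0.04 -0.17  0.56]
```

Position good (0.5458, 0.121) and touching down. Opening gradually.

```bash
python3 -m jog '{"delta_pos": [[0,0,0],[0,0,0],[0,0,0],[0,0,0]], "spin": [0,0,0,0], "gripper": [0.13,0.16,0.22,0.4]}' 20; python3 - <<'E'
from h import *
st();w=snap("wrist","w51")
E
```

```text
t: 39.05
eef_pos: [0.5581, 0.1187, 0.0935]
tcp_rot: [0.026, 0.706, 0.708, -0.003]
force: [-0.9, 0.1, 0.1]
width: 0.344
t39.05 pos [0.5581 0.1187 0.0935] tx [-0.001  0.999 -0.042] yaw_tx90.08 tz [ 0.032 -0.042 -0.999] w0.344 F [-0.9  0.1  0.1] q [-0.25  0.44 -0.1   1.87  0.13  0.82 -0.43]
```

View pics/w51.png

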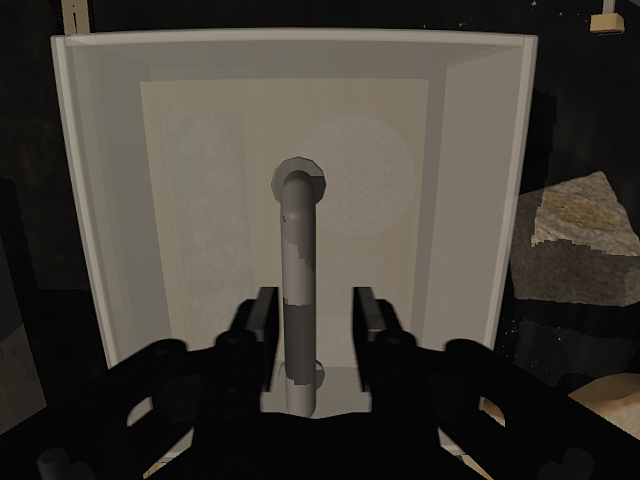

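The bar stands free between the pads and the board sits inside the rim (columns 142–428). Opening fully and rising.

```bash
python3 -m jog '{"delta_pos": [[0,0,0],[0,0,0],[0,0,0],[0,0,-0.5],[0,0,-2],[0,0,-3],[-0.5,0,-4],[-1,0,-4]], "spin": [0,0,0,0,0,0,0,0], "gripper": [1,1,1,1,1,1,1,1]}' 20; python3 -m jog '{"delta_pos": [[-1,0,-2],[-2,0,0],[-2,0,0],[0,0,0],[0,0,0]], "spin": [0,0,0,0,0], "gripper": [1,1,1,1,1]}' 20; python3 - <<'E'
from h import *
st();w=snap("wrist","w52");np.save("cam52.npy",w,allow_pickle=True);c=camera("scene");s=camera("side");crop(c,"sc52",170,130,380,290,3.5);crop(s,"si52",170,120,380,280,3.5)
E
```

```text
t: 39.77
eef_pos: [0.5509, 0.1098, 0.2264]
tcp_rot: [0.023, 0.705, 0.709, -0.008]
force: [0.8, 0.7, 0.2]
width: 0.999
t: 40.18
eef_pos: [0.5556, 0.0598, 0.2648]
tcp_rot: [0.029, 0.705, 0.709, 0.001]
force: [-0.6, 1.1, -0.3]
width: 1.004
t40.18 pos [0.5556 0.0598 0.2648] tx [-0.004  0.999 -0.04 ] yaw_tx90.24 tz [ 0.043 -0.039 -0.998] w1.004 F [-0.6  1.1 -0.3] q [-0.15  0.24 -0.09  1.72  0.08  1.15 -0.26]
```

View pics/w52.png

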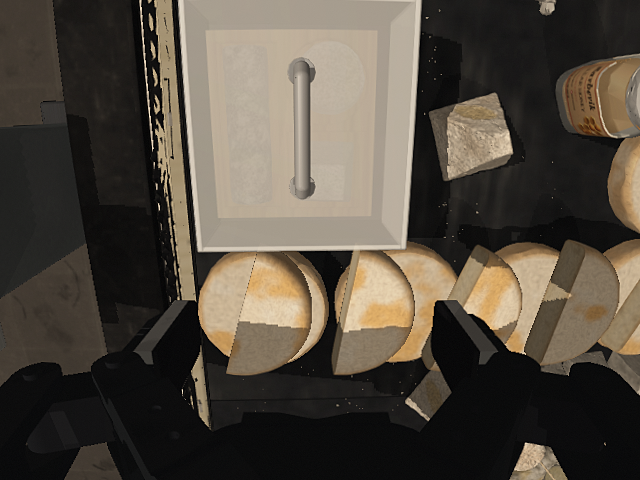

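View pics/sc52.png

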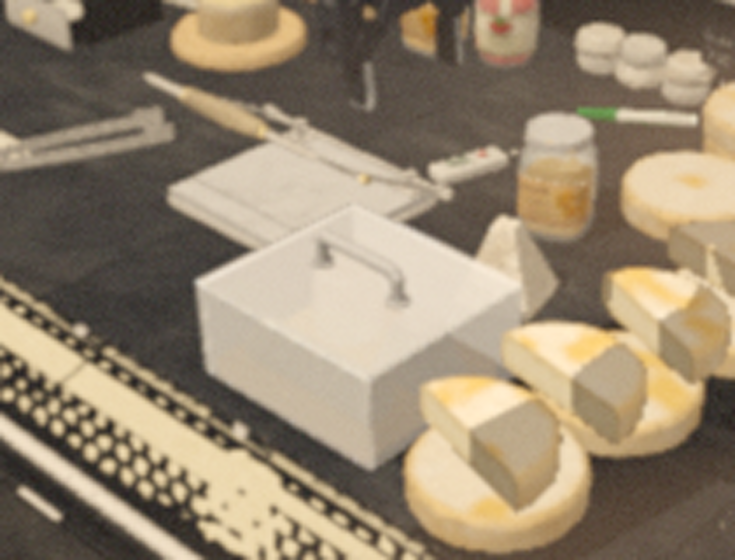

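View pics/si52.png

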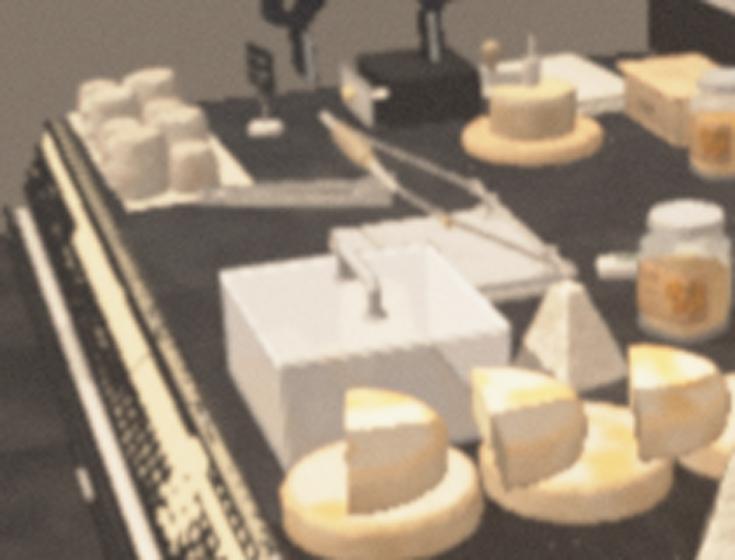

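The cover stands round the board in all views: handle free at (302,130), board evenly framed inside, wheels and pointed pyramid untouched. I'm triangulating the roof corners to check it's flat and centred.

```bash
python3 - <<'E'
from h import *
c=camera("scene");s=camera("side");w=camera("wrist");cv2.imwrite("pics/w53.png",w["color"]);np.save("cam53.npy",w,allow_pickle=True)
f=lambda x,y,y0=130:(170+x/3.5,y0+y/3.5)
S=[f(195,285),f(358,206),f(525,288),f(370,380)];D=[f(222,270,120),f(440,244,120),f(510,328,120),f(282,361,120)]
for n,a,b in zip(["near-left far?"]*4,[S[0],S[1],S[2],S[3]],[D[0],D[1],D[2],D[3]]): print(tri([c,s],[a,b]).round(4))
h=tri([c,s],[f(322,237),f(340,235,120)]);h2=tri([c,s],[f(402,275),f(375,280,120)]);print("handle ends",h.round(4),h2.round(4))
b=plane(w,[(302,70),(302,190)],.122);print("bar",b.round(4).tolist())
r=plane(w,[(406,248),(198,250)],.094);print("roof near corners",r.round(4).tolist())
i=plane(w,[(377,218),(218,217),(207,30),(381,30)],.018);print("board thru",i.round(4).tolist(),i.mean(0))
E
```

```text
[0.4633 0.2281 0.088 ]
[0.6594 0.2325 0.081 ]
[0.6468 0.0162 0.0895]
[0.4648 0.0173 0.0911]
handle ends [0.5497 0.1592 0.1282] [0.5546 0.0702 0.1231]
bar [[0.5503, 0.1654, 0.122], [0.5503, 0.0786, 0.122]]
roof near corners [[0.6432, 0.0212, 0.094], [0.4591, 0.0204, 0.094]]
board thru [[0.6311, 0.029, 0.018], [0.4626, 0.0306, 0.018], [0.4622, 0.2117, 0.018], [0.626, 0.2135, 0.018]] [0.54545357 0.12118828 0.018     ]
```

View pics/w53.png

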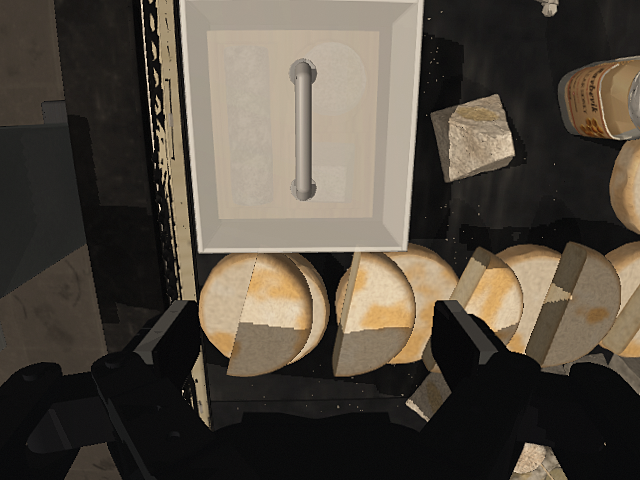

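```bash
python3 - <<'E'
from h import *
w=np.load("cam53.npy",allow_pickle=True).item()
im=w["color"][0:260,170:440];im=cv2.createCLAHE(3,(4,4)).apply(cv2.cvtColor(im,cv2.COLOR_BGR2GRAY));cv2.imwrite("pics/w53c.png",cv2.resize(im,None,fx=2.3,fy=2.3,interpolation=cv2.INTER_CUBIC))
for x0 in (.5442,.5502):
    print(x0,"expected inner foot corners px",(((proj(w,[[x0+a*.089,.1225+b*.099,0] for a,b in [(-1,-1),(1,-1),(1,1),(-1,1)]]))-[170,0])*2.3).round(0).tolist(),"roof",((proj(w,[[x0+a*.093,.1225+b*.103,.094] for a,b in [(-1,-1),(1,-1),(1,1),(-1,1)]])-[170,0])*2.3).round(0).tolist())
E
```

```text
0.5442 expected inner foot corners px [[103.0, 504.0], [473.0, 503.0], [494.0, 58.0], [77.0, 53.0]] roof [[44.0, 577.0], [527.0, 575.0], [566.0, -14.0], [-2.0, -21.0]]
0.5502 expected inner foot corners px [[116.0, 504.0], [485.0, 503.0], [508.0, 59.0], [91.0, 53.0]] roof [[60.0, 577.0], [542.0, 575.0], [583.0, -13.0], [17.0, -22.0]]
```

View pics/w53c.png

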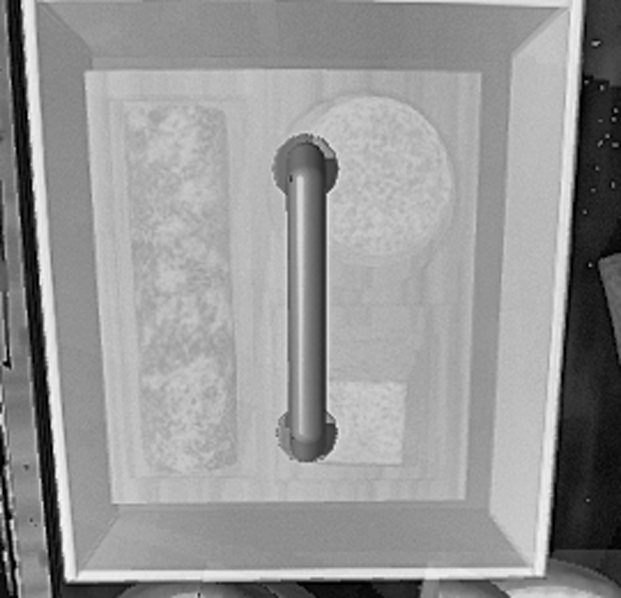

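The enhanced crop matches a cover flat on the counter: inner foot corners are seen at (118,507), (488,503) and (512,50), where z = 0 predicts about (119,504), (488,503) and (512,59). It is 6–7 mm off-centre in x and about 2 mm in y, inside the 12 mm allowed. The log, drum and pyramid all show inside their recess outlines, and the gripper is clear, so I'm handing in.

```bash
python3 - <<'E'
from workcell import env
print(env.job_done()); o=env.observe(); print(o["t"],o["eef_pos"],o["force"])
E
```

```text
the job is handed in; nothing more can be done
None
the job is handed in; nothing more can be done
```

The board is made up, the cover is down over it, and I handed the job in at about 40 s of the 112 s allowed. No verdict was reported.

**What I did:** I laid the log in the long recess, stood the drum in the round one and the flat-topped pyramid in the square one. I then lifted the cover by its handle, lowered it over the board and backed the gripper well clear.

**Last checks:**

| Item | Measured from the board's centre (x, y) | Allowed |
|---|---|---|
| Log | about −43, +2 mm, lying straight | −57 to −31, ±13 mm |
| Drum | about +31, +44 mm | 20 to 46, 30 to 56 mm |
| Flat-topped pyramid | about +33, −45 mm | 20 to 46, −56 to −30 mm |
| Cover | about +6 to +7, +2 mm | ±12 mm each way |

- **Contents under the cover:** the cheese positions were measured before the cover went on. The last picture through the cover still shows all three inside their recess outlines.
- **Cover flatness:** in the last wrist view its near foot corners are within 3 px of where a cover flat on the counter would show. Triangulated roof heights were 81–91 mm against the true 94; the lowest, at the far right corner, disagreed most and I put it down to a poorly read pixel.
- **Pointed pyramids:** both stood in place by eye during the carry, and pyramid_a still did at the end. I did not measure either one.

**What went wrong or disagreed:**
- **Fingertip position:** the fingertips sit about 30 mm farther back than described, so the first two tries closed empty on top of the log. I corrected for this from then on, and the log had not moved.
- **Cover placing:** the tool slowly tilted as it moved, so the cover touched down right edge first and settled the last few millimetres as the jaws opened. This may be why it ended slightly off-centre in x.

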